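Load a sample vial into a cool box and snap the gasketed lid shut

TASK

Take the white-capped vial from the bench, stand it upright in the empty middle pocket of the open sample cool box and let go of it. Then swing the lid over and press its front rail down against the rubber gasket until the blue snap latch catches under the steel keeper rod and holds the lid shut by itself. Press by feel, since 22 N on the lid cracks it; keep the vial upright, and leave the other vials and the things on the bench where they are.

Things in the scene. Friction and masses are not known exactly. Their poses are not given: they have to be found in the camera images.
- cool_box: All lengths here in mm. Grey-white cool box, fixed, 150 deep (x) x 220 wide (y), 79 high shut. Origin: centre of its underside. x points from the front (latch, towards the robot) to the back (hinge), y left, z up. 6 mm walls, dark rim frame at z 64 with orange gasket. Inside: three vial pockets in a row (y -72, 0, +72; sides full); behind them a fixed blue freezer brick, x 14 to 67, top at z 47.
- pocket (a point): Centre of the FLOOR of the empty middle pocket, at x -29, y 0, z 10 in the cool box; same axes. A round upright hole, 26 wide, 20 deep (mouth at z 30, bevelled 2 mm). A vial in it stands 28 out of the hole and stays below the box's rim. From the pocket's axis: 61 to the vials left and right, 40 to the front wall, 43 to the brick.
- white_vial: The vial to load: pale body with an orange-banded label and a white screw cap, 22 in diameter, 48 high (body to 38, then an 18 wide cap), 22 g. Origin: centre of its underside; z up. It stands on the bench to the right or to the left of the box.
- lid (a joint): Lid angle, rad: 0 about level and shut, grows as it opens; 1.4 to 1.62 at the start. A stiff hinge holds it at any angle; 2 N at the front edge moves it. Push felt at the front rail near the end: hook on the keeper rod from 9 mm before the catch (3 to 6 N), gasket from 1.5 mm before, rising 9 N per mm, also past the catch at 12 to 16 N. Caught, it stays at -0.02 to 0.02; if not, it lifts again.
- lid_hinge (a point): Middle of the hinge axis, at x 81.5, y 0, z 66.2 in the cool box; the axis runs along the box's y. The frame that carries gasket and keeper rod sits up to 3 mm higher or lower from box to box (it is set by screws as the rubber wears), and no pose shows it: how deep the lid must go to catch has to be felt.
- lid_press (a point): On the lid (white frame 224 wide, 12 thick, clear window): middle of the front rail's outer face, a dark ribbed pad, 150 from the hinge axis and 12 outside the plane through it; the front edge is 11 further. x towards the hinge, y left, z out of the outer face (up when shut; away from the robot when upright). Push here; nearer the hinge it takes more force. 22 N on the lid cracks it.
- latch (a joint): Swing of the blue spring hook (38 wide, hanging 36 down from the middle of the lid's front edge), rad: 0 at rest, grows outwards, away from the box. About 0.2 while its tooth rides over the keeper rod; it springs back to about 0 when the tooth has caught under the rod. It also reads 0 while the lid is open.
- red_vial: Red-capped amber vial, same size, standing in a side pocket of the box. Bystander.
- black_vial: Black-capped amber vial, same size, standing in a side pocket of the box. Bystander.
- timer: White bench timer, 62 x 66 mm, 18 mm high, lying on the bench on the other side of the box from the white-capped vial. Origin: centre of its underside. Bystander.
- dish: Petri dish, 59 mm wide, 15 mm high, lying to the right of the box's front. Bystander.
There are look-alikes about, which are no part of the job. There is more than one size of the white_vial; the one meant has the size given above.

How it is judged:
On the way, in this order (a step that is already met when the one before it is completed fails the run):
1. the white-capped vial stands in the middle pocket, on its floor and upright, let go, with the lid still open (x of white_vial in the frame of pocket between -0.005 and 0.005 m and y of white_vial in the frame of pocket between -0.005 and 0.005 m and z of white_vial in the frame of pocket between -0.005 and 0.005 m and angle between white_vial's own z axis and vertical below 0.15 rad and contact force between the fingers and white_vial below 0.05 N and linear speed of white_vial below 0.03 m/s and value of joint lid above 0.8 rad), for 0.2 s.
2. the lid is down on its gasket and the latch has caught under the keeper (value of joint lid between -0.04 and 0.028 rad and value of joint latch below 0.04 rad), for 0.1 s.
At the end, for the whole second after the job is handed in: The white-capped vial stands upright (within 0.15 rad) on the floor of the middle pocket (within 5 mm of it in each direction), the lid is shut (between -0.04 and 0.028 rad) and held by the latch, whose hook is back at rest (under 0.04 rad) under the keeper; all at rest (all of step 2 and x of white_vial in the frame of pocket between -0.005 and 0.005 m and y of white_vial in the frame of pocket between -0.005 and 0.005 m and z of white_vial in the frame of pocket between -0.005 and 0.005 m and angle between white_vial's own z axis and vertical below 0.15 rad and velocity of joint lid below 0.05 rad/s and linear speed of white_vial below 0.03 m/s); the robot touches nothing.
It fails at once if the lid was loaded with 22 N or more by the robot (contact force between any of the fingers, the arm and lid above 22 N).
It fails at once if the white-capped vial was tipped by more than 0.6 rad (angle between white_vial's own z axis and vertical above 0.6 rad).
It fails at once if a vial in a side pocket was moved by more than 15 mm (distance of any of red_vial, black_vial from where it was at the start of the episode above 0.015 m).
It fails at once if a bystander on the bench was moved by more than 25 mm (distance of any of timer, dish from where it was at the start of the episode above 0.025 m).
It also fails if it takes over 64 s, if anything falls off the work surface, if the arm or the gripper's body presses on something with over 40 N, if the wrist force passes 120 N, or if a joint passes its speed limit or range.

ROBOT

A 6-joint arm with a two-finger parallel gripper is mounted at the origin on a cart in front of the work surface, level with it; the furniture and walls round the work are solid. World frame = base frame: x ahead of the robot, y to its left, z up, the work surface at z = 0. Lengths are in m, angles in rad, forces in N, time in s.
With the tool pointing down it reaches from about 0.425 to 0.95 m from the base axis. Payload 3.5 kg.
Tool frame: the origin (TCP) lies between the finger pads; the fingertips stand 11 mm ahead of it and the grasp point (between the pads) lies 8 mm behind it (ctrl.tcp_to_tips is the distance from the TCP to the fingertips, in m); z points along the fingers, y is the direction in which the jaws open and shut (so a half turn about z gives the same grasp; the last joint's range is limited). The gripper opens to 85 mm and grips with 20 to 120 N. Pads are 22 mm wide; open, the fingers measure 114 mm over their backs; the gripper's body (76 mm by 85 mm) begins 54 mm behind the grasp point. The pads swing forward as they close: fully open they stand 13 mm farther back than shut.
Start: joints at [-1.497, 0.286, 1.577, -0, 1.279, -0.15], TCP at [0.15, -0.658, 0.242] pointing down, gripper open.
Joint ranges: [-2.77, 2.77], [-0.9, 2.22], [0.21, 2.48], [-1.53, 4.67], [0.24, 2.81], [-2.84, 2.84]. Speed limits (rad/s): [2.79, 2.79, 3.14, 3.14, 3.14, 3.14].

INTERFACE

Orientations are given as a unit quaternion [x, y, z, w].
In Python, from plant import monitor, vision, workorder, ctrl gives the robot as it stands.
- The arm moves only by the tool jog_arm, never from a script. Its argument "series" is a list of rows, each a list of 4 numbers: the shift along the tool's x, y, z in m, then the turn about the tool's z in rad. In form: [[tx, ty, tz, spin], ...]. A call has exactly 8 rows; each row shifts and turns the pose as measured when the row begins, along the tool's axes as they then stand; what a row does not reach is not made up. A row lasts 1/12 s, in which the tool goes at most 41.7 mm and 7.16 degrees, less where a joint would pass 70% of its speed; a pose out of reach is approached as far as the arm can. A call is refused whole if a number of a shift passes 0.0417 or a number of a turn 0.125, either way. A call with a gripper value outside its range is refused whole. "grip" is the finger opening in m, from 0 to 0.0854, set as the call begins (left out, the last holds). The fingers move at their own pace and stop on an object; "grip_force" is the grip in N (left out, the last holds). Time passes only in rows, so rows that do not move let the fingers close, or fill a call up. It gives the time, the measured TCP pose, the force and the opening at its end, in the units of the state.
- monitor.get_state(): the state, without advancing time (a new reading comes with each control period).
- vision.read_camera(name): name is "side" or "top" or "wrist"; returns the picture (480x640x3 uint8, red, green, blue); there is no depth.
- vision.get_calibration(name): a dict with "vfov" (degrees; the focal length in pixels is half the picture's height over the tangent of half this angle, whatever the lens; pixels are square), "cx", "cy" (the principal point, pixels), "D" ([k1, k2, p1, p2, k3] as OpenCV has them; the pictures are not rectified), "R" (3x3) and "t" (3): a world point X has camera coordinates R X + t. Camera axes: x right, y down, z forward; pixel columns grow to the right and rows downward; lengths in m; the calibration is good to about 2 mm. A picture is of the moment at which its call begins: read the wrist's pose just before it. get_calibration takes no time and is no camera call; for the wrist camera it gives the pose at the moment of the call.
- workorder.sign_off(): hands the job in, once; it reports no verdict.
The state is a dict: "time": time; "qpos": joint angles; "dq": joint speeds; "joint_efforts": joint torques, N m; "eef_pos": TCP position; "tcp_rot": TCP orientation; "contact_force": force on the tool from outside, world axes, zero at the start; "wrist_torque": the same for the moment, N m; "opening": opening from 0.0 (shut) to 1.0 (fully open).
Only numpy, scipy, OpenCV 4.12 (cv2) and the standard library are available. Lean on these libraries where they do the work, as an engineer would, in place of code of your own. Each camera call takes 0.05 s, during which the arm holds its last target.

## Working session

There is one attempt and no reset: what is moved stays moved. The work goes in short steps, Python scripts to look and compute and a tool call to move; the robot and the scene stay as the last step left them, time stands still between calls to the robot, and variables do not carry over. Pictures are saved under pics/ and viewed, and the job is handed in when it is done.

Besides the shell and the picture viewer there is one more tool, called after "Call:" as name([rows], argument=value, ...), one row to a line, values as JSON. jog_arm: Moves the arm, as the interface text tells. Its arguments: {"type":"object","properties":{"series":{"type":"array","items":{"type":"array","items":{"type":"number"}}},"grip":{"type":"number"},"grip_force":{"type":"number"}},"required":["series"]}

```bash
ls; mkdir -p pics; python3 - <<'E'
from plant import monitor, vision, workorder, ctrl
import cv2
print(monitor.get_state(), ctrl.tcp_to_tips)
for n in ("side","top"):
    im=vision.read_camera(n); cv2.imwrite(f"pics/{n}0.png",im[...,::-1]); print(n,vision.get_calibration(n))
E
```

```text
pics
{'time': 0.0, 'qpos': array([-1.49701011e+00,  2.87212670e-01,  1.57819496e+00, -4.42642246e-06,
        1.27858278e+00, -1.49994348e-01]), 'dq': array([-0.00269053, -0.00037511, -0.00042941, -0.00157928,  0.00106652,
        0.00061768]), 'joint_efforts': array([-2.53379831e-04, -4.05982876e+01, -2.92626232e+01, -1.25147258e-04,
        5.93967721e-03, -5.21090286e-06]), 'eef_pos': array([ 0.14977855, -0.65752156,  0.24090607]), 'tcp_rot': array([ 9.93746025e-01,  1.11657517e-01,  4.35539805e-05, -1.19808834e-03]), 'contact_force': array([-0.6242853 ,  0.19792335, -0.53573211]), 'wrist_torque': array([-0.0250682 , -0.02028439, -0.00166901]), 'opening': 1.0001782170482405} 0.011
side {'vfov': 55.43616003526155, 'cx': 321.31726360990524, 'cy': 241.7573632919731, 'D': array([-0.09949071,  0.        ,  0.        ,  0.        ,  0.        ]), 'R': array([[-0.99220587, -0.12456481, -0.00333476],
       [-0.04896099,  0.41432292, -0.90881205],
       [ 0.11458766, -0.90156538, -0.41719245]]), 't': array([0.50797271, 0.12318458, 0.94520815])}
top {'vfov': 54.699676959428785, 'cx': 317.3782039267803, 'cy': 241.31287879331717, 'D': array([-0.06203863,  0.        ,  0.        ,  0.        ,  0.        ]), 'R': array([[ 0.01901465, -0.99950782,  0.02495113],
       [-0.98353392, -0.02318496, -0.17923024],
       [ 0.17972051, -0.02113228, -0.9834907 ]]), 't': array([-0.04542362,  0.50065224,  1.08886196])}
```

View pics/side0.png

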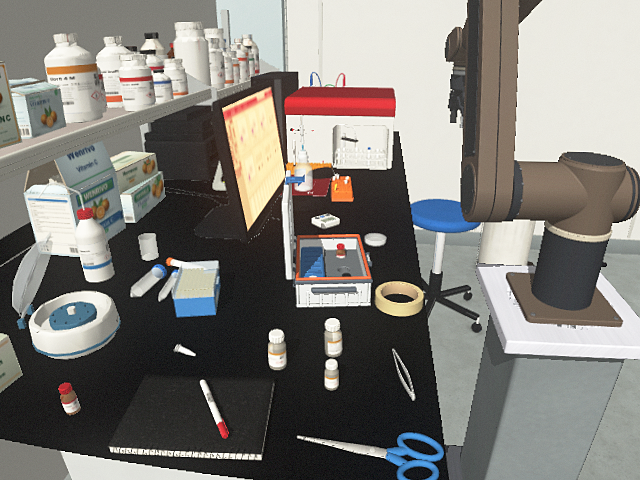

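View pics/top0.png

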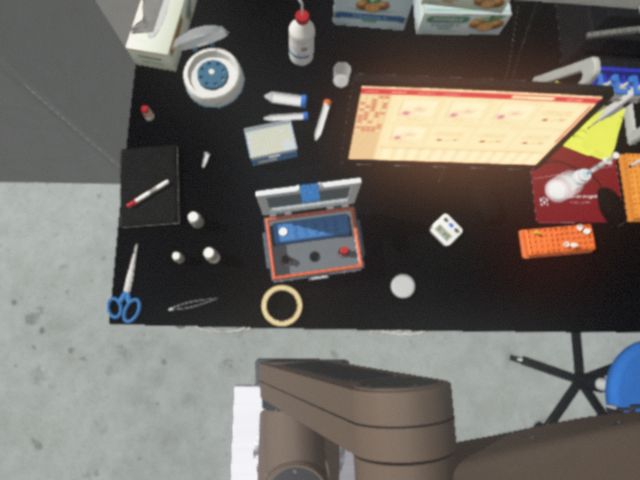

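Three white-capped candidates: side (277,349), (333,337), (331,375), which are top (195,219), (211,255), (178,257). I'll measure their sizes from enlarged crops.

```bash
cat > h.py <<'E'
from plant import monitor, vision, workorder, ctrl
import cv2, numpy as np
from scipy.spatial.transform import Rotation as Rot
np.set_printoptions(precision=4,suppress=True)
def K(c): 
    f=240/np.tan(np.radians(c['vfov'])/2); return np.array([[f,0,c['cx']],[0,f,c['cy']],[0,0,1.]])
def ray(c,p):
    u=cv2.undistortPoints(np.array([[p]],float),K(c),c['D'])[0,0]
    R=c['R']; return -R.T@c['t'], R.T@np.array([u[0],u[1],1])
def onz(c,p,z):
    o,d=ray(c,p); return o+d*(z-o[2])/d[2]
def tri(l):
    A=np.zeros((3,3));b=np.zeros(3)
    for c,p in l:
        o,d=ray(c,p); d=d/np.linalg.norm(d); P=np.eye(3)-np.outer(d,d); A+=P;b+=P@o
    X=np.linalg.solve(A,b); 
    return X
def proj(c,X):
    return cv2.projectPoints(np.atleast_2d(X).astype(float),cv2.Rodrigues(c['R'])[0],c['t'],K(c),c['D'])[0][:,0]
E
python3 - <<'E'
from h import *
s=cv2.imread('pics/side0.png');t=cv2.imread('pics/top0.png')
a=cv2.resize(s[305:405,250:360],None,fx=5,fy=5,interpolation=cv2.INTER_CUBIC)
b=cv2.resize(t[205:275,165:235],None,fx=7,fy=7,interpolation=cv2.INTER_CUBIC)
cv2.imwrite('pics/a.png',a);cv2.imwrite('pics/b.png',b)
b=cv2.resize(t[165:290,245:375],None,fx=5,fy=5,interpolation=cv2.INTER_CUBIC);cv2.imwrite('pics/c.png',b)
b=cv2.resize(s[170:320,270:390],None,fx=4,fy=4,interpolation=cv2.INTER_CUBIC);cv2.imwrite('pics/d.png',b)
E
```

```text
(no output)
```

View pics/a.png

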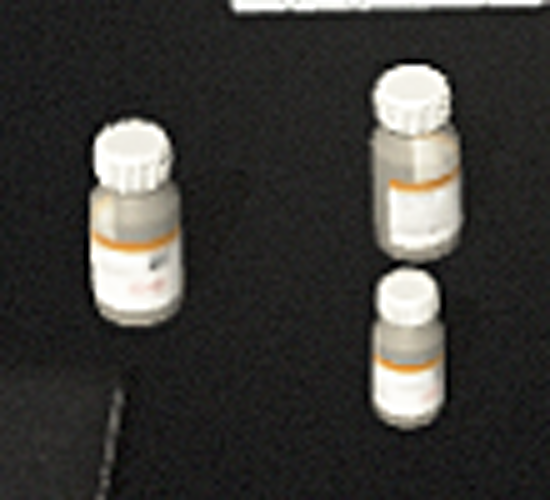

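View pics/b.png

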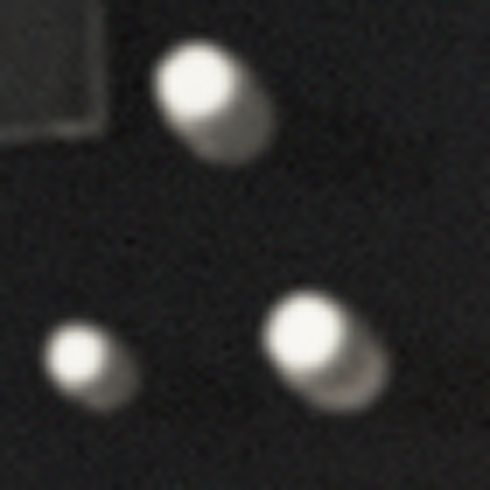

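View pics/c.png

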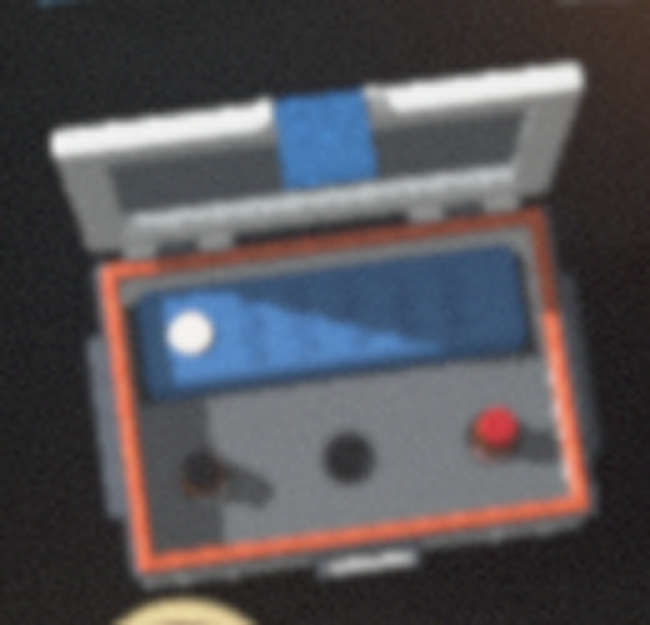

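View pics/d.png

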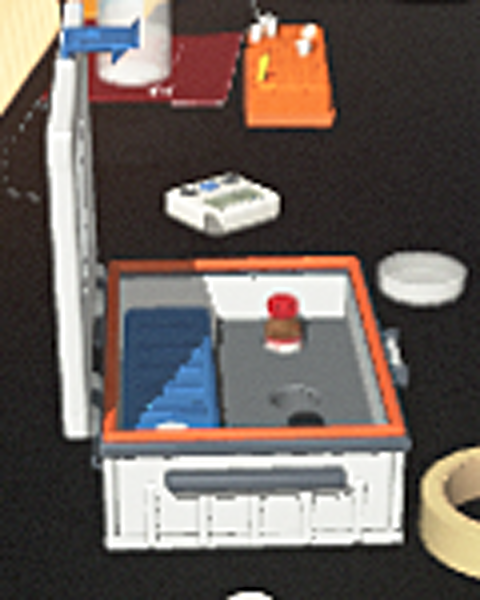

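```bash
python3 - <<'E'
from h import *
cs=vision.get_calibration('side');ct=vision.get_calibration('top')
S=lambda x,y:(250+x/5-.4,305+y/5-.4); T=lambda x,y:(165+x/7-.43,205+y/7-.43)
#name: side captop centre, side left/right body at low, side bottom front y; top cap centre
d={'A':((132,142),(195,79),(91,183,285),(137,325),(232,128)),'B':((412,88),(303,331),(371,461,225),(418,260),(347,378)),'C':((408,287),(77,356),(373,445,395),(408,428),(104,384))}
for k,(s,t,w,bt,tb) in d.items():
    X=tri([(cs,S(*s)),(ct,T(*t))])
    print(k,'captop',X)
    l=onz(cs,S(w[0],w[2]),.012);r=onz(cs,S(w[1],w[2]),.012)
    print('  dia',np.linalg.norm(l-r), 'front bottom',onz(cs,S(*bt),0))
# cam pos and pocket
TC=lambda x,y:(245+x/5-.4,165+y/5-.4)
for z in(.03,.04): print('pocket',onz(ct,TC(348,457),z))
# rim corners z .065 (outer orange)
C=[(102,268),(545,212),(588,505),(142,570)]
W=[onz(ct,TC(*c),.065) for c in C]
print(np.array(W)); print('ctr',np.mean(W,0)); 
print([np.linalg.norm(W[i]-W[(i+1)%4]) for i in range(4)])
v=W[1]-W[0];v2=W[2]-W[3]; print('yaw y-axis', [np.degrees(np.arctan2(-a[0]*-1,-a[1])) for a in(v,v2)])
E
```

```text
A captop [0.5528 0.2693 0.0656]
  dia 0.030696535292146533 front bottom [0.551  0.2819 0.    ]
B captop [0.4657 0.2267 0.0648]
  dia 0.031049240499491593 front bottom [0.4616 0.2366 0.    ]
C captop [0.458  0.3084 0.0474]
  dia 0.02248514531512956 front bottom [0.4562 0.3193 0.    ]
pocket [ 0.4674 -0.028   0.03  ]
pocket [ 0.4659 -0.0278  0.04  ]
[[ 0.5519  0.0935  0.065 ]
 [ 0.5853 -0.1212  0.065 ]
 [ 0.4416 -0.1425  0.065 ]
 [ 0.4059  0.0689  0.065 ]]
ctr [ 0.4962 -0.0253  0.065 ]
[np.float64(0.2173296675457168), np.float64(0.1452678000976349), np.float64(0.21442642920616606), np.float64(0.14803701286294285)]
yaw y-axis [np.float64(8.840939951169767), np.float64(9.578688834270888)]
```

Sizes: A is 66 mm high and 31 mm wide, and B is 65 mm and 31 mm. C (top (178,257), side (331,375)) is 47 mm and 22 mm, so C is the target, and the crop confirms it is clearly the small one. The white cap on the brick inside the box is a decoy. Box yaw is about 0.16 and the pocket is near (0.467,-0.029). I'll move up and around now.

Call:
jog_arm([
  [0.035,-0.02,-0.007,0.064],
  [0.036,-0.02,-0.007,0],
  [0.036,-0.02,-0.007,0],
  [0.036,-0.02,-0.007,0],
  [0.036,-0.02,-0.007,0],
  [0.036,-0.02,-0.007,0],
  [0.036,-0.02,-0.007,0],
  [0.036,-0.02,-0.007,0],
], grip=0.04)

```text
time: 0.77
eef_pos: [0.4028, -0.4525, 0.2892]
tcp_rot: [0.997, 0.07, -0.002, -0.008]
contact_force: [0.3, -0.5, 0.7]
opening: 0.472
```

Call:
jog_arm([
  [0.014,-0.038,-0.002,-0.02],
  [0.014,-0.038,-0.002,0],
  [0.014,-0.038,-0.002,0],
  [0.014,-0.038,-0.002,0],
  [0.014,-0.038,0,0],
  [0.014,-0.038,0,0],
  [0.014,-0.038,0,0],
  [0.014,-0.038,0,0],
])

```text
time: 1.43
eef_pos: [0.4677, -0.126, 0.299]
tcp_rot: [0.997, 0.081, -0.002, -0.009]
contact_force: [0.6, -0.4, -0.1]
opening: 0.47
```

Call:
jog_arm([
  [0.007,-0.035,0,0],
  [0.007,-0.03,0,0],
  [0,-0.004,0,0],
  [0,0,0,0],
  [0,0,0,0],
  [0,0,0,0],
  [0,0,0,0],
  [0,0,0,0],
])

```text
time: 2.1
eef_pos: [0.4687, -0.0475, 0.2978]
tcp_rot: [0.996, 0.085, -0.004, -0.01]
contact_force: [-0.4, -0.2, -0.5]
opening: 0.473
```

```bash
python3 - <<'E'
from h import *
s=monitor.get_state();print(s['eef_pos'],s['tcp_rot'],s['qpos'],s['time'])
c=vision.get_calibration('wrist');print(c)
im=vision.read_camera('wrist');cv2.imwrite('pics/w1.png',im[...,::-1])
E
```

```text
[ 0.4687 -0.0475  0.2978] [ 0.9964  0.0846 -0.004  -0.0102] [-0.325  -0.2118  1.9887  0.0158  1.3801  1.0734] 2.1
{'vfov': 70.87344084137703, 'cx': 315.9053375900877, 'cy': 238.35661131512495, 'D': array([-0.0155,  0.    ,  0.    ,  0.    ,  0.    ]), 'R': array([[ 0.1696, -0.9853, -0.0203],
       [-0.9444, -0.1684,  0.2824],
       [-0.2817, -0.0287, -0.9591]]), 't': array([-0.1202,  0.381 ,  0.5625])}
```

View pics/w1.png

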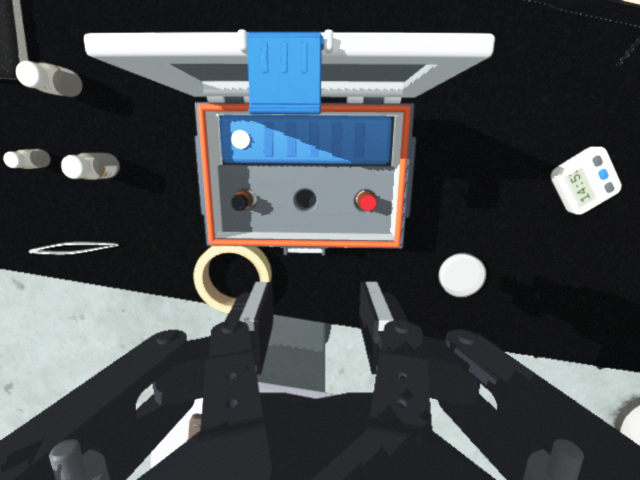

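```bash
python3 - <<'E'
from h import *
im=cv2.imread('pics/w1.png');s=cv2.resize(im[90:260,180:430],None,fx=3,fy=3,interpolation=cv2.INTER_CUBIC)
hsv=cv2.cvtColor(im,cv2.COLOR_BGR2HSV)
m=cv2.inRange(hsv,(3,120,80),(16,255,255));m[:95]=0;m[260:]=0
n,l,st,ce=cv2.connectedComponentsWithStats(m);i=1+np.argmax(st[1:,4]);print(st[i])
pts=cv2.findContours((l==i).astype(np.uint8),0,1)[0]
pts=np.vstack([p for p in pts]);q=cv2.approxPolyDP(cv2.convexHull(pts),6,True)[:,0];print(q)
cv2.imwrite('pics/w1c.png',s)
c=vision.get_calibration('wrist')
W=np.array([onz(c,p,.065) for p in q]);print(W,W.mean(0))
print(np.linalg.norm(W-np.roll(W,-1,0),axis=1))
g=cv2.cvtColor(im,cv2.COLOR_BGR2GRAY);mm=(g<60).astype(np.uint8);mm[:180]=0;mm[220:]=0;mm[:,:285]=0;mm[:,325:]=0
n,l,st,ce=cv2.connectedComponentsWithStats(mm);print(st,ce)
for i in range(1,n):
  if st[i,4]>50: print(onz(c,ce[i],.03), onz(c,ce[i],.02))
E
```

```text
[ 198  104  213  144 3759]
[[198 106]
 [408 105]
 [399 245]
 [210 244]]
[[ 0.5492  0.0932  0.065 ]
 [ 0.5858 -0.1167  0.065 ]
 [ 0.4403 -0.1428  0.065 ]
 [ 0.4037  0.0688  0.065 ]] [ 0.4948 -0.0244  0.065 ]
[0.2131 0.1478 0.2147 0.1475]
[[     0      0    640    480 306924]
 [   296    190     19     18    276]] [[319.5132 239.5371]
 [304.8261 198.2862]]
[ 0.4681 -0.0287  0.03  ] [ 0.4664 -0.0285  0.02  ]
```

View pics/w1c.png

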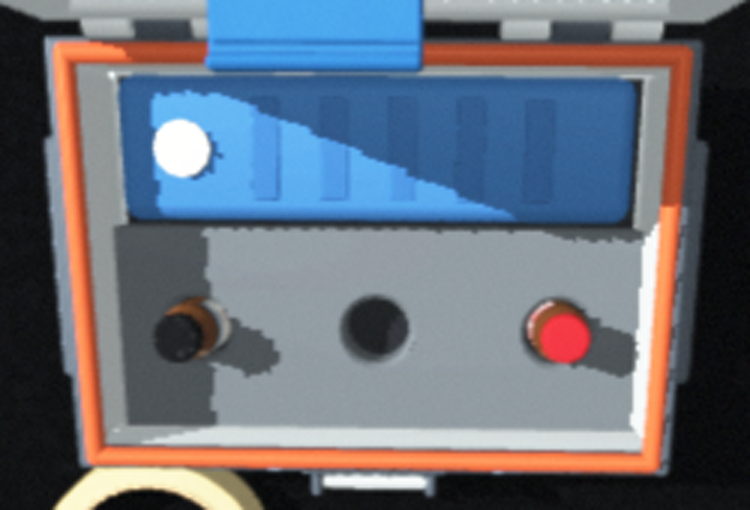

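```bash
cat >> h.py <<'E'
def plan(tgt,yaw=None,n=8,k=1.0):
    s=monitor.get_state(); p=s['eef_pos'].copy(); R=Rot.from_quat(s['tcp_rot'])
    x=R.as_matrix()[:,0]; a=np.arctan2(x[1],x[0]); z=R.as_matrix()[:,2]
    print('t',round(s['time'],2),'pos',p,'yaw',round(a,4),'tilt z',z,'F',s['contact_force'],'q',s['qpos'],'open',round(s['opening'],3))
    tot=0 if yaw is None else (yaw-a)
    d=np.array(tgt)-p
    if yaw is None and n==1: print(R.inv().apply(d)); return
    out=[]
    for i in range(n):
        out.append(list(np.round(R.inv().apply(d/n),4))+[round(-tot/n,4)])
        R=R*Rot.from_rotvec([0,0,-tot/n])
    print(out)
E
python3 - <<'E'
from h import *
plan([.455,.30,.26],.165+np.pi/2,14)
E
```

```text
t 2.15 pos [ 0.4687 -0.0477  0.2978] yaw 0.1692 tilt z [-0.0098  0.0195 -0.9998] F [ 0.0456 -0.5548 -0.7216] q [-0.3251 -0.2118  1.9887  0.0156  1.3801  1.0735] open 0.465
[[np.float64(0.0032), np.float64(-0.0246), np.float64(0.0032), np.float64(-0.1119)], [np.float64(0.006), np.float64(-0.0241), np.float64(0.0032), np.float64(-0.1119)], [np.float64(0.0086), np.float64(-0.0233), np.float64(0.0032), np.float64(-0.1119)], [np.float64(0.0112), np.float64(-0.0221), np.float64(0.0032), np.float64(-0.1119)], [np.float64(0.0136), np.float64(-0.0208), np.float64(0.0032), np.float64(-0.1119)], [np.float64(0.0158), np.float64(-0.0191), np.float64(0.0032), np.float64(-0.1119)], [np.float64(0.0178), np.float64(-0.0172), np.float64(0.0032), np.float64(-0.1119)], [np.float64(0.0196), np.float64(-0.0151), np.float64(0.0032), np.float64(-0.1119)], [np.float64(0.0212), np.float64(-0.0128), np.float64(0.0032), np.float64(-0.1119)], [np.float64(0.0225), np.float64(-0.0104), np.float64(0.0032), np.float64(-0.1119)], [np.float64(0.0235), np.float64(-0.0078), np.float64(0.0032), np.float64(-0.1119)], [np.float64(0.0243), np.float64(-0.0051), np.float64(0.0032), np.float64(-0.1119)], [np.float64(0.0247), np.float64(-0.0024), np.float64(0.0032), np.float64(-0.1119)], [np.float64(0.0248), np.float64(0.0004), np.float64(0.0032), np.float64(-0.1119)]]
```

Call:
jog_arm([
  [0.003,-0.025,0.001,-0.112],
  [0.006,-0.024,0.001,-0.112],
  [0.009,-0.023,0.001,-0.112],
  [0.011,-0.022,0.001,-0.112],
  [0.014,-0.021,0.001,-0.112],
  [0.016,-0.019,0.001,-0.112],
  [0.018,-0.017,0.001,-0.112],
  [0.02,-0.015,0.001,-0.112],
])

```text
time: 2.82
eef_pos: [0.4631, 0.1479, 0.2931]
tcp_rot: [0.857, 0.516, 0.001, -0.01]
contact_force: [-1.1, -0.4, 0.9]
opening: 0.463
```

Call:
jog_arm([
  [0.021,-0.013,0.001,-0.112],
  [0.022,-0.01,0.001,-0.112],
  [0.023,-0.008,0.001,-0.112],
  [0.024,-0.005,0.001,-0.112],
  [0.025,-0.002,0.001,-0.112],
  [0.025,0,0,-0.112],
  [0.01,0,0,-0.05],
  [0,0,0,0],
])

```text
time: 3.48
eef_pos: [0.4527, 0.3111, 0.2898]
tcp_rot: [0.606, 0.795, 0.004, -0.009]
contact_force: [0.3, -0.3, 1.5]
opening: 0.47
```

```bash
python3 - <<'E'
from h import *
plan([.458,.3084,.20],.165+np.pi/2,1)
c=vision.get_calibration('wrist')
im=vision.read_camera('wrist');cv2.imwrite('pics/w2.png',im[...,::-1])
print(proj(c,[[.458,.3084,.047],[.5528,.2693,.065]]))
E
```

```text
t 3.48 pos [0.4527 0.3111 0.2898] yaw 1.8396 tilt z [-0.0091  0.017  -0.9998] F [ 0.2695 -0.3138  1.4779] q [ 0.4089 -0.0271  1.8361  0.0197  1.3342  0.1355] open 0.47
[[np.float64(-0.0057), np.float64(0.0048), np.float64(0.0897), np.float64(0.1038)]]
[[321.1615 213.937 ]
 [392.7938 271.9713]]
```

View pics/w2.png

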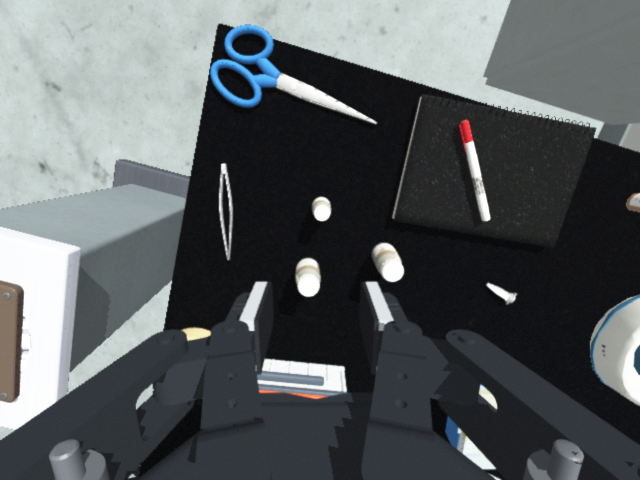

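Image shows the small vial at (321,210), where the estimate predicted it. A is at (388,262) and B at (308,278). Descending.

Call:
jog_arm([
  [-0.006,0.005,0.02,0.1],
  [0,0,0.028,0],
  [0,0,0.028,0],
  [0,0,0.028,0],
  [0,0,0.028,0],
  [0,0,0.028,0],
  [0,0,0.02,0],
  [0,0,0,0],
])

```text
time: 4.2
eef_pos: [0.4664, 0.2993, 0.1072]
tcp_rot: [0.658, 0.753, 0.007, -0.005]
contact_force: [-0.6, -0.8, -1.2]
opening: 0.468
```

```bash
python3 - <<'E'
from h import *
plan([.458,.3084,.036],.165+np.pi/2,1)
im=vision.read_camera('wrist');cv2.imwrite('pics/w3.png',im[...,::-1])
E
```

```text
t 4.2 pos [0.4664 0.2993 0.1072] yaw 1.7061 tilt z [ 0.0019  0.0168 -0.9999] F [-0.6167 -0.8104 -1.1892] q [0.3809 0.1702 1.9816 0.0179 0.9818 0.2357] open 0.468
[[np.float64(0.009), np.float64(-0.0074), np.float64(0.0713), np.float64(-0.0297)]]
```

View pics/w3.png

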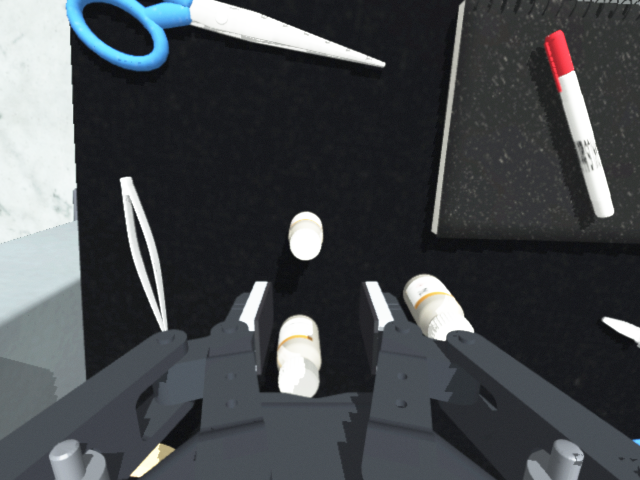

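```bash
python3 - <<'E'
from h import *
c=vision.get_calibration('wrist'); print(onz(c,(306,244),.048))
E
```

```text
[0.4598 0.3109 0.048 ]
```

Call:
jog_arm([
  [0.009,-0.0075,0.0,-0.03],
  [0,0,0.015,0],
  [0,0,0.01,0],
  [0,0,0,0],
  [0,0,0,0],
  [0,0,0,0],
  [0,0,0,0],
  [0,0,0,0],
])

```text
time: 4.92
eef_pos: [0.4648, 0.3103, 0.0954]
tcp_rot: [0.646, 0.763, 0.016, -0.0]
contact_force: [0.4, 0.7, -0.2]
opening: 0.471
```

```bash
python3 - <<'E'
from h import *
plan([.458,.3084,.036],.165+np.pi/2,1)
E
```

```text
t 4.92 pos [0.4648 0.3103 0.0954] yaw 1.7367 tilt z [ 0.0208  0.0249 -0.9995] F [ 0.4353  0.66   -0.2405] q [0.4007 0.1874 1.9872 0.0184 0.9383 0.2244] open 0.471
[[np.float64(-0.002), np.float64(-0.0085), np.float64(0.0592), np.float64(0.0009)]]
```

Call:
jog_arm([
  [0,-0.003,0.006,0],
  [0,-0.003,0.008,0],
  [0,-0.001,0.008,0],
  [0,0,0.008,0],
  [0,0,0.008,0],
  [0,0,0.008,0],
  [0,0,0.008,0],
  [0,0,0.006,0],
])

```text
time: 5.58
eef_pos: [0.4591, 0.311, 0.0307]
tcp_rot: [0.646, 0.763, 0.017, 0.0]
contact_force: [-0.4, 0.8, 0.4]
opening: 0.466
```

```bash
python3 - <<'E'
from h import *
plan([.459,.3095,.036],.165+np.pi/2,1)
im=vision.read_camera('wrist');cv2.imwrite('pics/w4.png',im[...,::-1])
E
```

```text
t 5.58 pos [0.4591 0.311  0.0307] yaw 1.7369 tilt z [ 0.023   0.0259 -0.9994] F [-0.4421  0.8219  0.4149] q [0.4061 0.2835 2.0164 0.0203 0.8104 0.2265] open 0.466
[[np.float64(-0.0014), np.float64(-0.0002), np.float64(-0.0054), np.float64(0.0011)]]
```

View pics/w4.png

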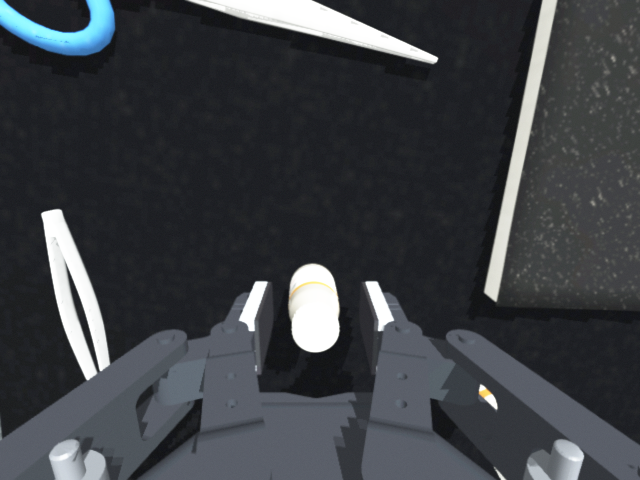

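Call:
jog_arm([
  [-0.001,0,-0.003,0],
  [0,0,-0.003,0],
  [0,0,0,0],
  [0,0,0,0],
  [0,0,0,0],
  [0,0,0,0],
  [0,0,0,0],
  [0,0,0,0],
])

```text
time: 6.3
eef_pos: [0.4595, 0.3098, 0.0371]
tcp_rot: [0.646, 0.763, 0.017, 0.0]
contact_force: [0.5, 0.3, -0.1]
opening: 0.468
```

Call:
jog_arm([
  [0,0,0,0],
  [0,0,0,0],
  [0,0,0,0],
  [0,0,0,0],
  [0,0,0,0],
  [0,0,0,0],
  [0,0,0,0],
  [0,0,0,0],
], grip=0.005, grip_force=30)

```text
time: 6.97
eef_pos: [0.4596, 0.3099, 0.0375]
tcp_rot: [0.646, 0.763, 0.017, 0.0]
contact_force: [-0.3, 1.0, 1.0]
opening: 0.234
```

```bash
python3 - <<'E'
from h import *
plan([.459,.3095,.2],.165+np.pi/2,1)
im=vision.read_camera('wrist');cv2.imwrite('pics/w5.png',im[...,::-1])
E
```

```text
t 6.97 pos [0.4596 0.3099 0.0375] yaw 1.7368 tilt z [ 0.0233  0.0261 -0.9994] F [-0.2664  1.0051  0.9679] q [0.4038 0.271  2.0161 0.0202 0.8228 0.2246] open 0.234
[[np.float64(0.0032), np.float64(0.0038), np.float64(-0.1624), np.float64(0.001)]]
```

View pics/w5.png

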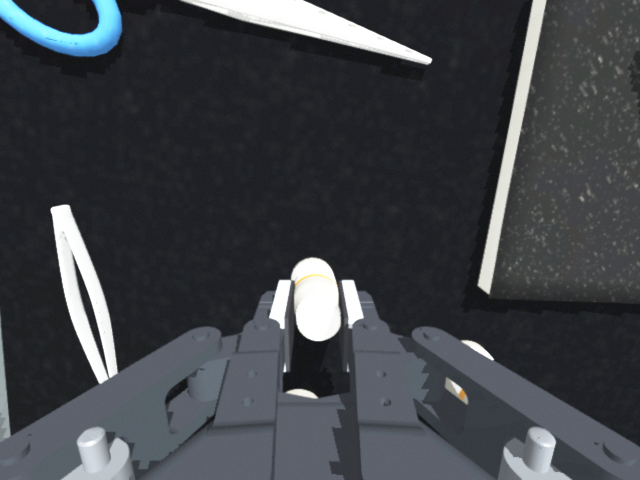

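Call:
jog_arm([
  [0,0,-0.008,0],
  [0,0,-0.015,0],
  [0,0,-0.018,0],
  [0,0,-0.02,0],
  [0,0,-0.02,0],
  [0,0,-0.018,0],
  [0,0,-0.012,0],
  [0,0,-0.006,0],
])

```text
time: 7.68
eef_pos: [0.4544, 0.3056, 0.1591]
tcp_rot: [0.646, 0.763, 0.014, -0.001]
contact_force: [-0.4, -0.9, 0.4]
opening: 0.227
```

```bash
python3 - <<'E'
from h import *
plan([.4675,-.0288,.155],.17+np.pi/2,12)
im=vision.read_camera('wrist');cv2.imwrite('pics/w6.png',im[...,::-1])
E
```

```text
t 7.68 pos [0.4544 0.3056 0.1591] yaw 1.7366 tilt z [ 0.0171  0.0233 -0.9996] F [-0.3727 -0.8736  0.4263] q [0.4002 0.0781 1.9767 0.0169 1.0621 0.2266] open 0.227
[[np.float64(-0.0277), np.float64(-0.0035), np.float64(-0.0003), np.float64(-0.0004)], [np.float64(-0.0277), np.float64(-0.0035), np.float64(-0.0003), np.float64(-0.0004)], [np.float64(-0.0277), np.float64(-0.0035), np.float64(-0.0003), np.float64(-0.0004)], [np.float64(-0.0277), np.float64(-0.0036), np.float64(-0.0003), np.float64(-0.0004)], [np.float64(-0.0277), np.float64(-0.0036), np.float64(-0.0003), np.float64(-0.0004)], [np.float64(-0.0277), np.float64(-0.0036), np.float64(-0.0003), np.float64(-0.0004)], [np.float64(-0.0277), np.float64(-0.0036), np.float64(-0.0003), np.float64(-0.0004)], [np.float64(-0.0277), np.float64(-0.0036), np.float64(-0.0003), np.float64(-0.0004)], [np.float64(-0.0277), np.float64(-0.0036), np.float64(-0.0003), np.float64(-0.0004)], [np.float64(-0.0277), np.float64(-0.0036), np.float64(-0.0003), np.float64(-0.0004)], [np.float64(-0.0277), np.float64(-0.0036), np.float64(-0.0003), np.float64(-0.0004)], [np.float64(-0.0277), np.float64(-0.0036), np.float64(-0.0003), np.float64(-0.0004)]]
```

View pics/w6.png

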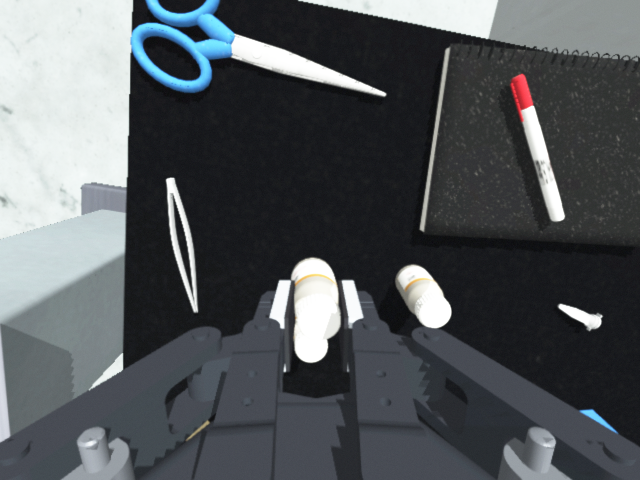

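Call:
jog_arm([
  [-0.015,-0.002,0,0],
  [-0.028,-0.004,0,0],
  [-0.028,-0.004,0,0],
  [-0.028,-0.004,0,0],
  [-0.028,-0.004,0,0],
  [-0.028,-0.004,0,0],
  [-0.028,-0.004,0,0],
  [-0.02,-0.003,0,0],
])

```text
time: 8.4
eef_pos: [0.4581, 0.0969, 0.1524]
tcp_rot: [0.642, 0.766, 0.015, -0.002]
contact_force: [-1.0, -0.4, -0.1]
opening: 0.227
```

```bash
python3 - <<'E'
from h import *
plan([.4675,-.0288,.155],.17+np.pi/2,8)
E
```

```text
t 8.4 pos [0.4581 0.0969 0.1524] yaw 1.7462 tilt z [ 0.0169  0.026  -0.9995] F [-1.0427 -0.3798 -0.1203] q [-0.0224 -0.0943  2.1614  0.0302  1.0584 -0.2122] open 0.227
[[np.float64(-0.0157), np.float64(-0.0016), np.float64(-0.0007), np.float64(0.0007)], [np.float64(-0.0157), np.float64(-0.0016), np.float64(-0.0007), np.float64(0.0007)], [np.float64(-0.0157), np.float64(-0.0015), np.float64(-0.0007), np.float64(0.0007)], [np.float64(-0.0157), np.float64(-0.0015), np.float64(-0.0007), np.float64(0.0007)], [np.float64(-0.0157), np.float64(-0.0015), np.float64(-0.0007), np.float64(0.0007)], [np.float64(-0.0157), np.float64(-0.0015), np.float64(-0.0007), np.float64(0.0007)], [np.float64(-0.0157), np.float64(-0.0015), np.float64(-0.0007), np.float64(0.0007)], [np.float64(-0.0157), np.float64(-0.0015), np.float64(-0.0007), np.float64(0.0007)]]
```

Call:
jog_arm([
  [-0.018,-0.002,-0.001,0],
  [-0.022,-0.002,-0.001,0],
  [-0.022,-0.002,-0.001,0],
  [-0.022,-0.002,-0.001,0],
  [-0.018,-0.002,-0.001,0],
  [-0.01,-0.001,0,0],
  [-0.003,0,0,0],
  [0,0,0,0],
])

```text
time: 9.07
eef_pos: [0.4628, -0.0272, 0.1488]
tcp_rot: [0.645, 0.764, 0.013, -0.006]
contact_force: [0.4, -0.8, -0.2]
opening: 0.229
```

```bash
python3 - <<'E'
from h import *
plan([.4675,-.0288,.155],.17+np.pi/2,1)
c=vision.get_calibration('wrist')
im=vision.read_camera('wrist');cv2.imwrite('pics/w7.png',im[...,::-1])
im=vision.read_camera('side');cv2.imwrite('pics/s7.png',cv2.resize(im[150:320,250:450,::-1],None,fx=3.5,fy=3.5,interpolation=cv2.INTER_CUBIC))
s=monitor.get_state()
p=s['eef_pos'];R=Rot.from_quat(s['tcp_rot']).as_matrix()
print(proj(c,[p+R@[0,0,.0375-.048],p+R@[0,0,.0375],[.4675,-.0288,.03]]))
E
```

```text
t 9.07 pos [ 0.4628 -0.0272  0.1488] yaw 1.7391 tilt z [ 0.0077  0.0274 -0.9996] F [ 0.4019 -0.7525 -0.1655] q [-0.293  -0.0912  2.1658  0.0324  1.0677 -0.4769] open 0.229
[[np.float64(-0.0022), np.float64(0.0044), np.float64(-0.0062), np.float64(-0.0017)]]
[[316.6781 320.2373]
 [316.5671 274.9795]
 [320.1652 242.7796]]
```

View pics/w7.png

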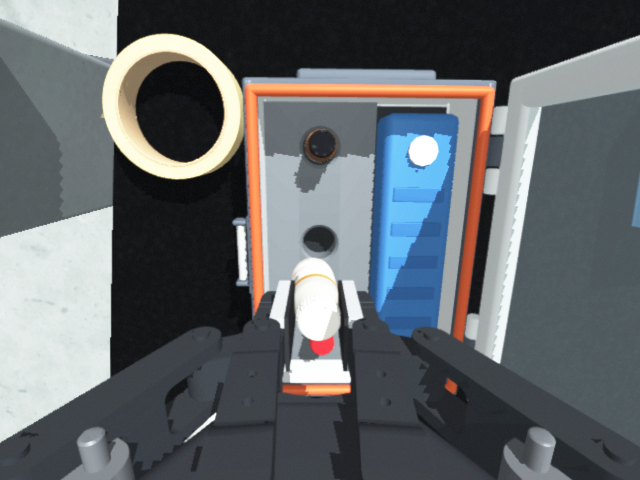

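View pics/s7.png

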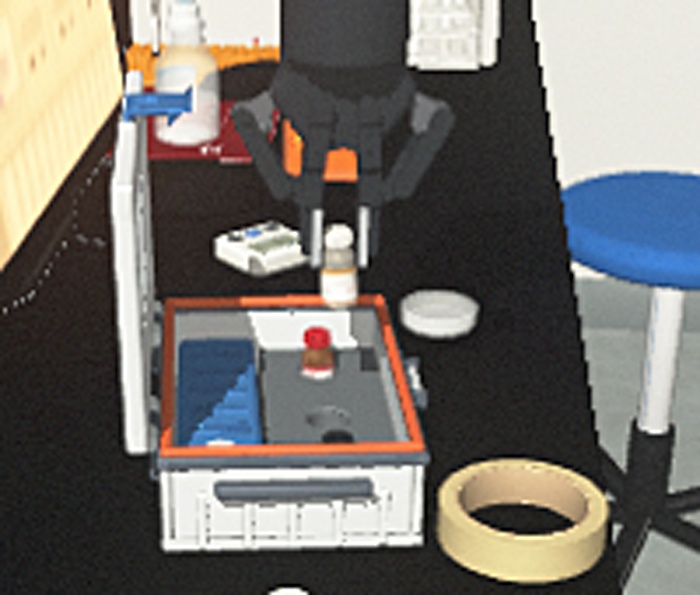

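```bash
python3 - <<'E'
from h import *
c=vision.get_calibration('wrist')
im=cv2.imread('pics/w7.png');cv2.imwrite('pics/w7c.png',cv2.resize(im[210:350,260:380],None,fx=5,fy=5,interpolation=cv2.INTER_CUBIC))
for p in((319,241),(320,240)): print(onz(c,p,.03))
E
```

```text
[ 0.4662 -0.0266  0.03  ]
[ 0.4669 -0.0257  0.03  ]
```

View pics/w7c.png

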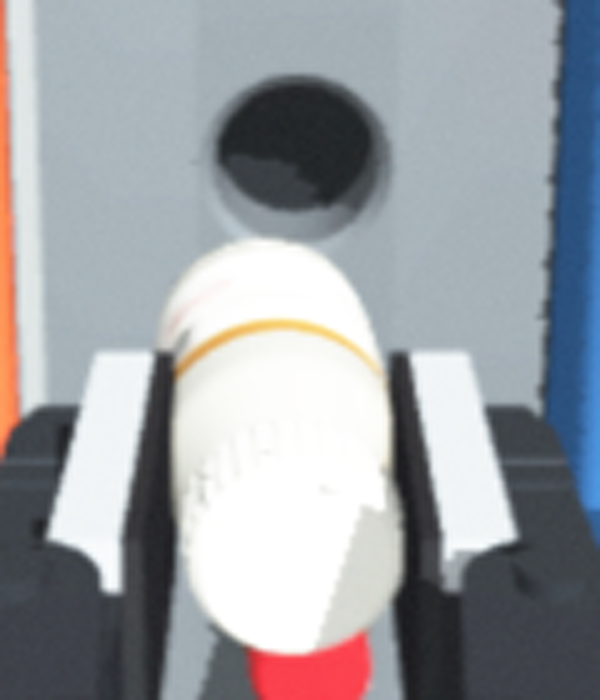

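Call:
jog_arm([
  [0,0.003,0.005,0],
  [0,0.002,0.008,0],
  [0,0,0.009,0],
  [0,0,0.009,0],
  [0,0,0.009,0],
  [0,0,0.009,0],
  [0,0,0.007,0],
  [0,0,0.004,0],
])

```text
time: 9.83
eef_pos: [0.4678, -0.0193, 0.0819]
tcp_rot: [0.642, 0.766, 0.013, -0.007]
contact_force: [0.2, -0.2, -0.7]
opening: 0.225
```

```bash
python3 - <<'E'
from h import *
plan([.4677,-.0277,.05],.17+np.pi/2,1)
c=vision.get_calibration('wrist')
im=vision.read_camera('wrist')[...,::-1];cv2.imwrite('pics/w8.png',cv2.resize(im[150:390,200:440],None,fx=2.5,fy=2.5,interpolation=cv2.INTER_CUBIC))
print(proj(c,[.4677,-.0277,.03]))
E
```

```text
t 9.83 pos [ 0.4678 -0.0193  0.0819] yaw 1.7467 tilt z [ 0.0058  0.0289 -0.9996] F [ 0.218  -0.2388 -0.6957] q [-0.2737  0.0292  2.1919  0.0368  0.923  -0.4718] open 0.225
[[np.float64(-0.0091), np.float64(-0.0019), np.float64(0.0316), np.float64(0.0059)]]
[[312.8391 282.6117]]
```

View pics/w8.png

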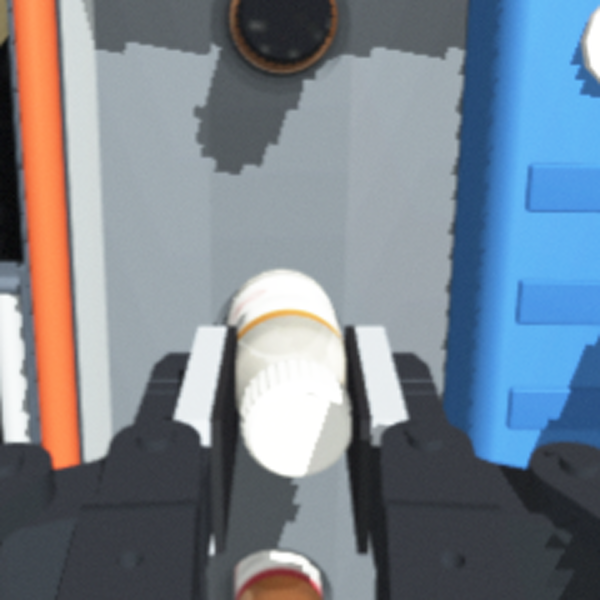

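Call:
jog_arm([
  [-0.003,-0.001,0,0.005],
  [-0.003,0,0,0],
  [-0.002,0,0,0],
  [-0.001,0,0,0],
  [0,0,0,0],
  [0,0,0,0],
  [0,0,0,0],
  [0,0,0,0],
])

```text
time: 10.55
eef_pos: [0.4693, -0.0303, 0.0825]
tcp_rot: [0.645, 0.764, 0.013, -0.006]
contact_force: [0.7, -0.0, 0.6]
opening: 0.227
```

```bash
python3 - <<'E'
from h import *
plan([.4677,-.0277,.05],.17+np.pi/2,1)
c=vision.get_calibration('wrist')
im=vision.read_camera('wrist')[...,::-1];cv2.imwrite('pics/w9.png',cv2.resize(im[150:390,200:440],None,fx=2.5,fy=2.5,interpolation=cv2.INTER_CUBIC))
print(proj(c,[.4677,-.0277,.03]))
E
```

```text
t 10.55 pos [ 0.4693 -0.0303  0.0825] yaw 1.7399 tilt z [ 0.0079  0.0281 -0.9996] F [ 0.7339 -0.0258  0.5791] q [-0.2958  0.032   2.1876  0.0366  0.9229 -0.4869] open 0.227
[[np.float64(0.0019), np.float64(-0.0016), np.float64(0.0326), np.float64(-0.0008)]]
[[313.3718 264.3155]]
```

View pics/w9.png

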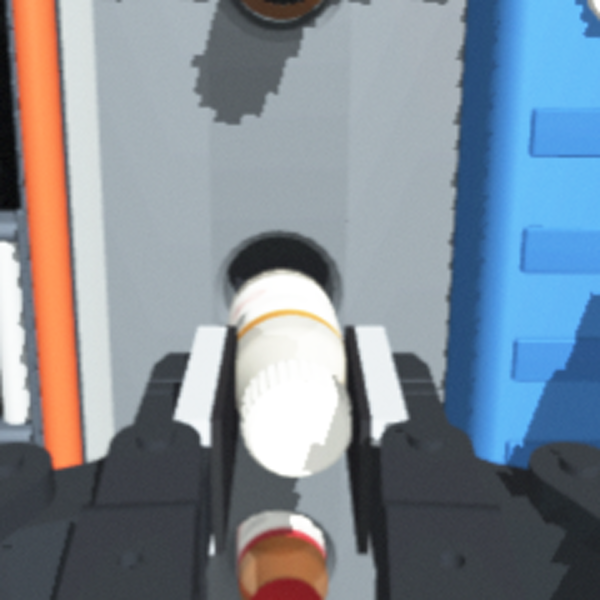

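Call:
jog_arm([
  [0.001,-0.001,0,0],
  [0.001,-0.001,0,0],
  [0,0,0.002,0],
  [0,0,0.003,0],
  [0,0,0.003,0],
  [0,0,0.002,0],
  [0,0,0,0],
  [0,0,0,0],
])

```text
time: 11.27
eef_pos: [0.4665, -0.0276, 0.0712]
tcp_rot: [0.645, 0.764, 0.013, -0.006]
contact_force: [0.1, 0.3, -0.1]
opening: 0.228
```

```bash
python3 - <<'E'
from h import *
plan([.4672,-.0277,.05],.17+np.pi/2,1)
c=vision.get_calibration('wrist')
im=vision.read_camera('wrist')[...,::-1];cv2.imwrite('pics/w10.png',cv2.resize(im[150:390,200:440],None,fx=2.5,fy=2.5,interpolation=cv2.INTER_CUBIC))
print(proj(c,[.4667,-.0277,.03]))
E
```

```text
t 11.27 pos [ 0.4665 -0.0276  0.0712] yaw 1.7406 tilt z [ 0.0074  0.0283 -0.9996] F [ 0.1051  0.2829 -0.0839] q [-0.2921  0.0463  2.1986  0.0374  0.8982 -0.4851] open 0.228
[[np.float64(-0.0008), np.float64(0.0004), np.float64(0.0212), np.float64(-0.0001)]]
[[316.0246 275.987 ]]
```

View pics/w10.png

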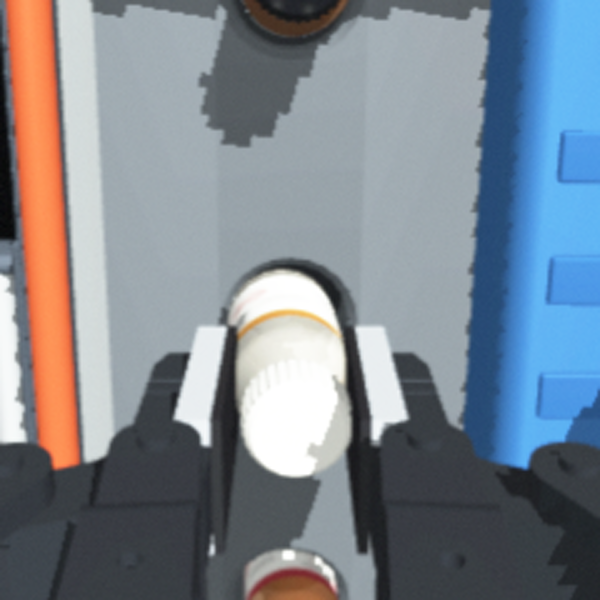

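Call:
jog_arm([
  [-0.0005,0.001,0.002,0],
  [-0.0005,0,0.003,0],
  [0,0,0.003,0],
  [0,0,0.003,0],
  [0,0,0.003,0],
  [0,0,0.002,0],
  [0,0,0,0],
  [0,0,0,0],
])

```text
time: 11.98
eef_pos: [0.4681, -0.0283, 0.0534]
tcp_rot: [0.645, 0.764, 0.013, -0.006]
contact_force: [-0.1, 0.2, -0.6]
opening: 0.231
```

```bash
python3 - <<'E'
from h import *
plan([.4672,-.0277,.0485],.17+np.pi/2,1)
c=vision.get_calibration('wrist')
im=vision.read_camera('wrist')[...,::-1];cv2.imwrite('pics/w11.png',cv2.resize(im[150:390,200:440],None,fx=2.5,fy=2.5,interpolation=cv2.INTER_CUBIC))
E
```

```text
t 11.98 pos [ 0.4681 -0.0283  0.0534] yaw 1.7406 tilt z [ 0.0076  0.028  -0.9996] F [-0.1106  0.2213 -0.5697] q [-0.2924  0.0838  2.2002  0.0383  0.8587 -0.4871] open 0.231
[[np.float64(0.0006), np.float64(-0.0008), np.float64(0.0049), np.float64(-0.0002)]]
```

View pics/w11.png

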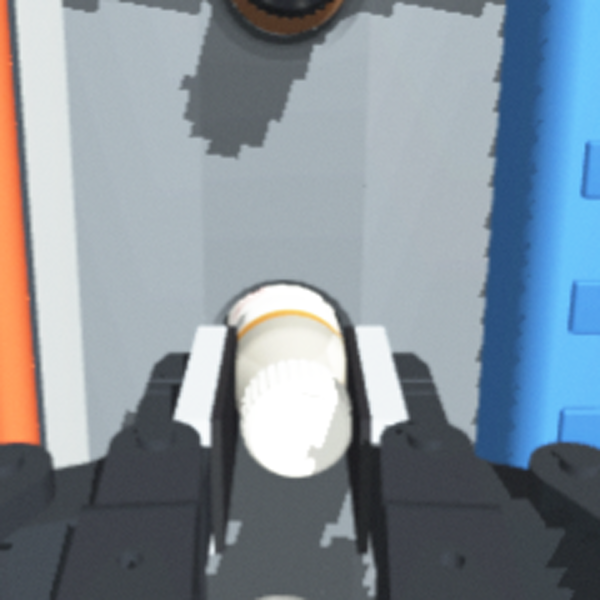

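Call:
jog_arm([
  [0,-0.0005,0.002,0],
  [0,0,0.002,0],
  [0,0,0.001,0],
  [0,0,0,0],
  [0,0,0,0],
  [0,0,0,0],
  [0,0,0,0],
  [0,0,0,0],
])

```text
time: 12.7
eef_pos: [0.4679, -0.0284, 0.0484]
tcp_rot: [0.645, 0.764, 0.013, -0.006]
contact_force: [-0.4, -0.1, -0.8]
opening: 0.226
```

Call:
jog_arm([
  [0,0,0,0],
  [0,0,0,0],
  [0,0,0,0],
  [0,0,0,0],
  [0,0,0,0],
  [0,0,0,0],
  [0,0,0,0],
  [0,0,0,0],
], grip=0.036)

```text
time: 13.37
eef_pos: [0.4681, -0.0283, 0.0487]
tcp_rot: [0.645, 0.764, 0.014, -0.006]
contact_force: [-0.2, 0.3, 0.1]
opening: 0.422
```

```bash
python3 - <<'E'
from h import *
plan([.4672,-.0277,.2],.17+np.pi/2,1)
im=vision.read_camera('wrist')[...,::-1];cv2.imwrite('pics/w12.png',cv2.resize(im[150:390,200:440],None,fx=2.5,fy=2.5,interpolation=cv2.INTER_CUBIC))
E
```

```text
t 13.37 pos [ 0.4681 -0.0283  0.0487] yaw 1.7405 tilt z [ 0.0091  0.0279 -0.9996] F [-0.1884  0.2535  0.1054] q [-0.2924  0.0923  2.2021  0.0391  0.8469 -0.4878] open 0.422
[[np.float64(0.0046), np.float64(0.0012), np.float64(-0.1512), np.float64(-0.0003)]]
```

View pics/w12.png

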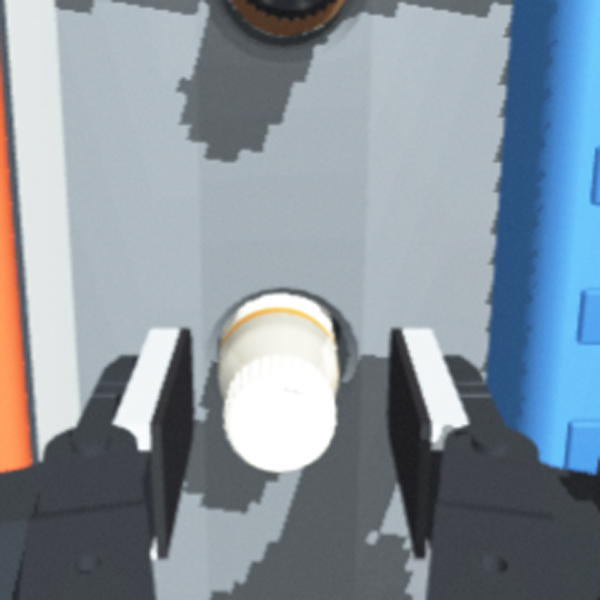

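Call:
jog_arm([
  [0,0.0015,-0.006,0],
  [0,0,-0.012,0],
  [0,0,-0.018,0],
  [0.001,0,-0.025,0],
  [0.001,0,-0.03,0],
  [0.001,0,-0.03,0],
  [0,0,-0.02,0],
  [0,0,-0.01,0],
])

```text
time: 14.08
eef_pos: [0.4652, -0.0284, 0.2047]
tcp_rot: [0.645, 0.764, 0.012, -0.01]
contact_force: [-0.2, -0.2, 0.2]
opening: 0.424
```

```bash
python3 - <<'E'
from h import *
plan([.4672,-.0277,.3],.17+np.pi/2,1)
c=vision.get_calibration('wrist')
im=vision.read_camera('wrist')[...,::-1];cv2.imwrite('pics/w13.png',im)
print(proj(c,[[.4667,-.0277,.058],[.4667,-.0277,.03]]))
im=vision.read_camera('side')[...,::-1];cv2.imwrite('pics/s13.png',cv2.resize(im[150:320,250:450],None,fx=3.5,fy=3.5,interpolation=cv2.INTER_CUBIC))
print(proj(vision.get_calibration('side'),[[.4667,-.0277,.058],[.4667,-.0277,.03]]))
E
```

```text
t 14.08 pos [ 0.4652 -0.0284  0.2047] yaw 1.7401 tilt z [-0.0004  0.0308 -0.9995] F [-0.1969 -0.1557  0.1657] q [-0.2945 -0.1511  2.1093  0.0315  1.193  -0.4755] open 0.424
[[np.float64(0.0032), np.float64(0.0026), np.float64(-0.0952), np.float64(-0.0007)]]
[[317.4999 231.8134]
 [317.2526 224.9918]]
[[343.3231 258.2714]
 [343.1059 269.5655]]
```

View pics/w13.png

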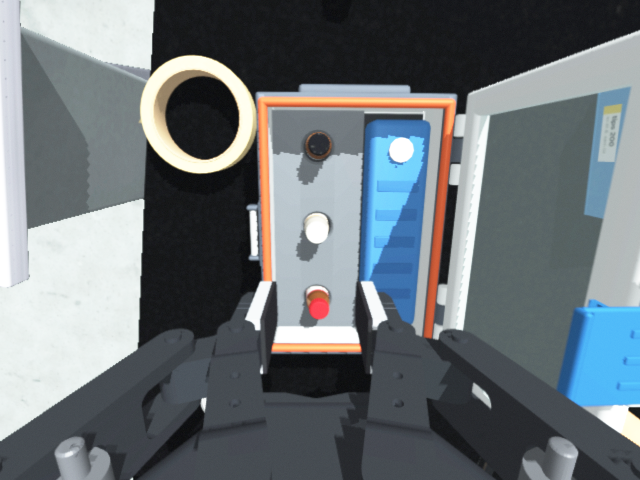

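View pics/s13.png

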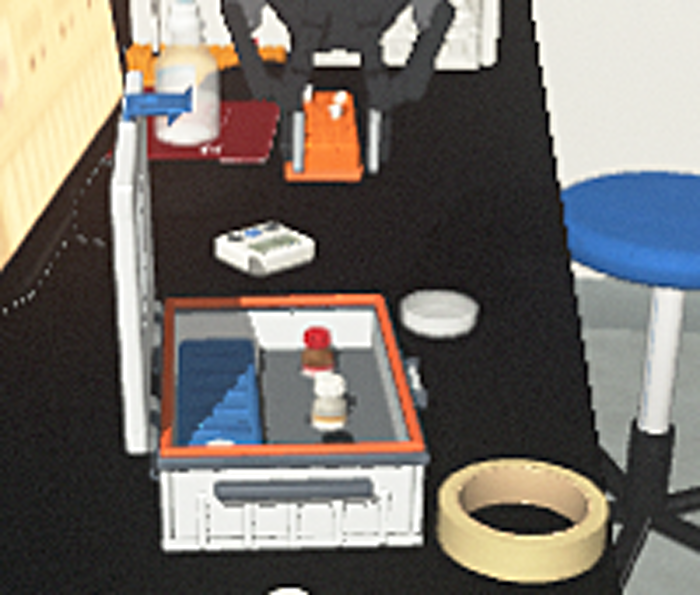

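Vial stands in the middle pocket: white cap at wrist (316,228), side (344,258) against a predicted (343,258). Next is the lid geometry.

```bash
python3 - <<'E'
from h import *
c=vision.get_calibration('wrist')
im=cv2.imread('pics/w1.png');cv2.imwrite('pics/l1.png',cv2.resize(im[20:120,70:510],None,fx=1.8,fy=1.8,interpolation=cv2.INTER_CUBIC))
im=vision.read_camera('side')[...,::-1];cv2.imwrite('pics/l2.png',cv2.resize(im[150:300,260:340],None,fx=4,fy=4,interpolation=cv2.INTER_CUBIC))
im=vision.read_camera('top')[...,::-1];cv2.imwrite('pics/l3.png',cv2.resize(im[50:230,240:440],None,fx=3.2,fy=3.2,interpolation=cv2.INTER_CUBIC))
E
```

```text
(no output)
```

View pics/l2.png

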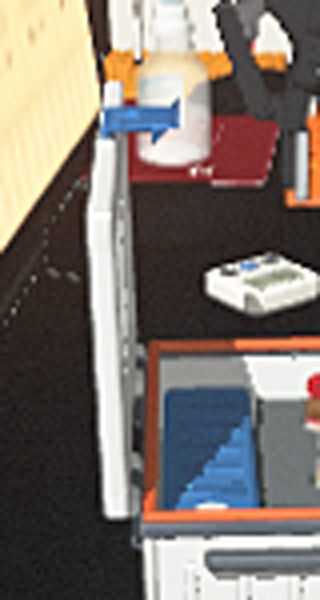

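View pics/l3.png

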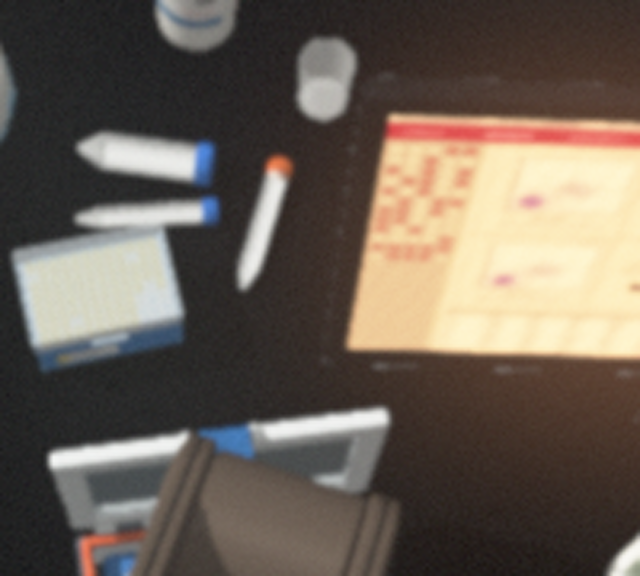

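View pics/l1.png

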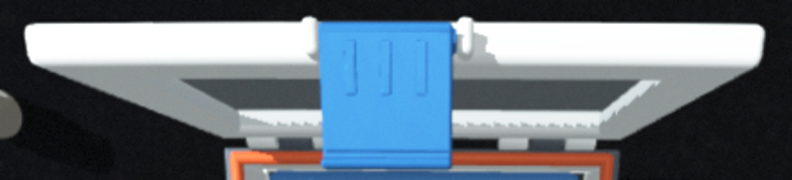

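```bash
python3 - <<'E'
from h import *
cs=vision.get_calibration('side');ct=vision.get_calibration('top')
cw={'vfov':70.87344084137703,'cx':315.9053375900877,'cy':238.35661131512495,'D':np.array([-0.0155,0,0,0,0.]),'R':np.array([[ 0.1696, -0.9853, -0.0203],[-0.9444, -0.1684,  0.2824],[-0.2817, -0.0287, -0.9591]]),'t':np.array([-0.1202,  0.381 ,  0.5625])}
yaw=.168;ctr=np.array([.4955,-.0250,0]);Rb=Rot.from_euler('z',yaw).as_matrix()
# recentre so pocket agrees
ctr=np.array([.4667,-.0277,0])+Rb@[.029,0,0];print('ctr',ctr)
o=tri([(cw,(85,33)),(cs,(282.5,203)),(ct,(255.2,191.5))]);print('outer L',o,Rb.T@(o-ctr))
i=tri([(cw,(85,55.5)),(cs,(287.5,203)),(ct,(257,196))]);print('inner L',i,Rb.T@(i-ctr))
o2=tri([(cw,(494,33)),(ct,(245+583/5,165+63/5))]);print('outer R',o2,Rb.T@(o2-ctr))
for th in(1.4,1.5,1.6):
    for (r,h) in((150,12),(161,12),(161,0)):
        x=.0815+(-r*np.cos(th)+h*np.sin(th))/1000; z=.0662+(r*np.sin(th)+h*np.cos(th))/1000
        X=ctr+Rb@[x,0.112,z]; print(th,r,h,'box',x,z,'world',ctr+Rb@[x,0,z],'px',proj(cs,X),proj(ct,X),proj(cw,X))
# monitor edge
for z in (.1,.3): print(onz(ct,(240+350/3.2,50+350/3.2),z))
E
```

```text
ctr [ 0.4953 -0.0229  0.    ]
outer L [0.5707 0.0998 0.2273] [0.0949 0.1083 0.2273]
inner L [0.5607 0.0976 0.2277] [0.0847 0.1078 0.2277]
outer R [ 0.6119 -0.1232  0.2137] [ 0.0982 -0.1184  0.2137]
1.4 150 12 box 0.06783032532482537 0.21605706521307189 world [ 0.5622 -0.0115  0.2161] px [[296.9173 209.3536]] [[256.0915 205.6291]] [[98.3061 91.1508]]
1.4 161 12 box 0.06596068675292271 0.22689701224294495 world [ 0.5603 -0.0118  0.2269] px [[297.8044 203.7044]] [[255.6566 205.1629]] [[86.7386 92.1446]]
1.4 161 0 box 0.05413528999306119 0.22485740652814207 world [ 0.5487 -0.0138  0.2249] px [[304.3774 204.6462]] [[256.4665 210.8841]] [[ 92.7129 114.4164]]
1.5 150 12 box 0.08285935958909323 0.21667309441062055 world [ 0.577  -0.009   0.2167] px [[288.6161 209.1941]] [[255.1759 198.6975]] [[93.2955 63.3163]]
1.5 161 12 box 0.08208125037074848 0.2276455392632652 world [ 0.5762 -0.0091  0.2276] px [[288.8522 203.4818]] [[254.6602 197.6344]] [[80.6668 60.6596]]
1.5 161 0 box 0.07011131053149984 0.22679669284325277 world [ 0.5644 -0.0111  0.2268] px [[295.505  203.7999]] [[255.4144 203.2577]] [[85.5475 84.2705]]
1.6 150 12 box 0.09787481158169138 0.2157856461886103 world [ 0.5918 -0.0065  0.2158] px [[280.3451 209.8141]] [[254.3441 192.0068]] [[89.8442 35.0048]]
1.6 161 12 box 0.09819600632700556 0.22678095582206687 world [ 0.5921 -0.0064  0.2268] px [[279.9263 204.1049]] [[253.7557 190.3676]] [[76.4264 28.4555]]
1.6 161 0 box 0.08620112309050751 0.22713135008968233 world [ 0.5803 -0.0084  0.2271] px [[286.5755 203.794 ]] [[254.4433 195.8097]] [[79.9556 52.661 ]]
[ 0.6944 -0.107   0.1   ]
[ 0.6197 -0.0889  0.3   ]
```

Lid angle is about 1.58 and its outer face mid-top is near (0.590,-0.007,0.227). I'll go over the lid to its back on the left side, with the fingers closed.

Call:
jog_arm([
  [0,0,-0.01,0],
  [0,0,-0.015,0],
  [0,0,-0.02,0],
  [0,0,-0.02,0],
  [0,0,-0.02,0],
  [0,0,-0.015,0],
  [0,0,-0.008,0],
  [0,0,-0.003,0],
], grip=0)

```text
time: 14.95
eef_pos: [0.4582, -0.0301, 0.3008]
tcp_rot: [0.645, 0.764, 0.003, -0.029]
contact_force: [0.4, -0.5, 0.0]
opening: 0.001
```

```bash
python3 - <<'E'
from h import *
plan([.613,.042,.315],.17+np.pi/2,8)
E
```

```text
t 14.95 pos [ 0.4582 -0.0301  0.3008] yaw 1.7381 tilt z [-0.0403  0.0429 -0.9983] F [ 0.4391 -0.508   0.0369] q [-0.3025 -0.2243  1.9944  0.0293  1.4228 -0.4756] open 0.001
[[np.float64(0.0057), np.float64(0.0205), np.float64(-0.0022), np.float64(-0.0003)], [np.float64(0.0057), np.float64(0.0205), np.float64(-0.0022), np.float64(-0.0003)], [np.float64(0.0057), np.float64(0.0205), np.float64(-0.0022), np.float64(-0.0003)], [np.float64(0.0057), np.float64(0.0205), np.float64(-0.0022), np.float64(-0.0003)], [np.float64(0.0057), np.float64(0.0205), np.float64(-0.0022), np.float64(-0.0003)], [np.float64(0.0057), np.float64(0.0205), np.float64(-0.0022), np.float64(-0.0003)], [np.float64(0.0057), np.float64(0.0205), np.float64(-0.0022), np.float64(-0.0003)], [np.float64(0.0057), np.float64(0.0205), np.float64(-0.0022), np.float64(-0.0003)]]
```

Call:
jog_arm([
  [0.004,0.012,-0.002,0],
  [0.006,0.02,-0.002,0],
  [0.006,0.022,-0.002,0],
  [0.006,0.022,-0.002,0],
  [0.006,0.022,-0.002,0],
  [0.006,0.022,-0.002,0],
  [0.006,0.022,-0.002,0],
  [0.006,0.015,-0.002,0],
])

```text
time: 15.62
eef_pos: [0.6065, 0.0431, 0.3005]
tcp_rot: [0.647, 0.762, -0.003, -0.038]
contact_force: [-0.4, -0.4, 0.3]
opening: 0.0
```

```bash
python3 - <<'E'
from h import *
plan([.615,.042,.205],.17+np.pi/2,1)
E
```

```text
t 15.62 pos [0.6065 0.0431 0.3005] yaw 1.7327 tilt z [-0.0618  0.0455 -0.9971] F [-0.4475 -0.3823  0.3211] q [-0.1111  0.1328  1.6514  0.0388  1.4242 -0.2815] open 0.0
[[np.float64(-0.0077), np.float64(0.0133), np.float64(0.0946), np.float64(-0.0081)]]
```

Call:
jog_arm([
  [-0.001,0.004,0.004,0],
  [-0.001,0.003,0.01,0],
  [-0.001,0.002,0.014,0],
  [-0.001,0.001,0.016,0],
  [-0.001,0.001,0.016,0],
  [-0.001,0.001,0.014,0],
  [-0.001,0.001,0.01,0],
  [0,0,0.004,0],
])

```text
time: 16.28
eef_pos: [0.609, 0.0412, 0.1938]
tcp_rot: [0.646, 0.762, -0.009, -0.046]
contact_force: [0.3, -1.2, -0.9]
opening: -0.005
```

```bash
python3 - <<'E'
from h import *
plan([.60,.042,.205],.17+np.pi/2,1)
im=vision.read_camera('side')[...,::-1];cv2.imwrite('pics/s14.png',cv2.resize(im[130:330,240:440],None,fx=3,fy=3,interpolation=cv2.INTER_CUBIC))
E
```

```text
t 16.28 pos [0.609  0.0412 0.1938] yaw 1.7325 tilt z [-0.081   0.0462 -0.9956] F [ 0.3327 -1.1989 -0.937 ] q [-0.113   0.23    1.7383  0.0386  1.2594 -0.2902] open -0.005
[[np.float64(0.0029), np.float64(-0.0095), np.float64(-0.0104), np.float64(-0.0083)]]
```

View pics/s14.png

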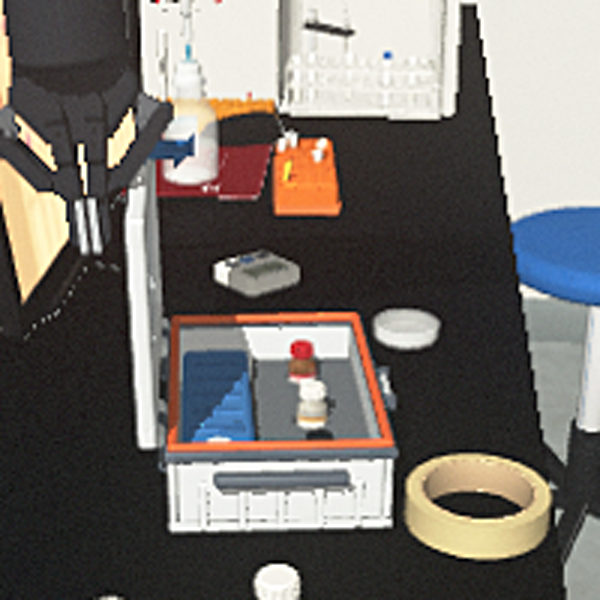

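Call:
jog_arm([
  [0,-0.003,0,0],
  [0,-0.004,0,0],
  [0,-0.004,0,0],
  [0,-0.004,0,0],
  [0,-0.004,0,0],
  [0,-0.004,0,0],
  [0,-0.004,0,0],
  [0,-0.004,0,0],
])

```text
time: 17.0
eef_pos: [0.5786, 0.0353, 0.2007]
tcp_rot: [0.647, 0.762, -0.005, -0.041]
contact_force: [1.7, 0.3, -2.1]
opening: 0.002
```

Call:
jog_arm([
  [0,-0.005,0,0],
  [0,-0.005,0,0],
  [0,-0.005,0,0],
  [0,-0.005,0,0],
  [0,-0.005,0,0],
  [0,-0.005,0,0],
  [0,-0.005,0,0],
  [0,-0.005,0,0],
])

```text
time: 17.67
eef_pos: [0.5345, 0.0281, 0.2025]
tcp_rot: [0.646, 0.762, -0.005, -0.041]
contact_force: [1.4, 0.5, -0.7]
opening: -0.002
```

```bash
cat >> h.py <<'E'
yawb=.168;Rb=Rot.from_euler('z',yawb).as_matrix();ctr=np.array([.4953,-.0229,0])
def box(t=None):
    s=monitor.get_state();R=Rot.from_quat(s['tcp_rot']).as_matrix();p=s['eef_pos'];
    print('t',round(s['time'],2),'tcp box',Rb.T@(p-ctr),'tip box',Rb.T@(p+.011*R[:,2]-ctr),'toolz box',Rb.T@R[:,2],'F',s['contact_force'],'q5,q3',s['qpos'][[2,4]])
    if t is not None: print('rel tool',R.T@(Rb@np.array(t)+ctr-p))
E
python3 - <<'E'
from h import *
box()
im=vision.read_camera('side')[...,::-1];cv2.imwrite('pics/s15.png',cv2.resize(im[130:330,240:440],None,fx=3,fy=3,interpolation=cv2.INTER_CUBIC))
E
```

```text
t 17.67 tcp box [0.0472 0.0438 0.2025] tip box [0.0465 0.0444 0.1916] toolz box [-0.0609  0.057  -0.9965] F [ 1.4274  0.5228 -0.6919] q5,q3 [1.9201 1.2454]
```

View pics/s15.png

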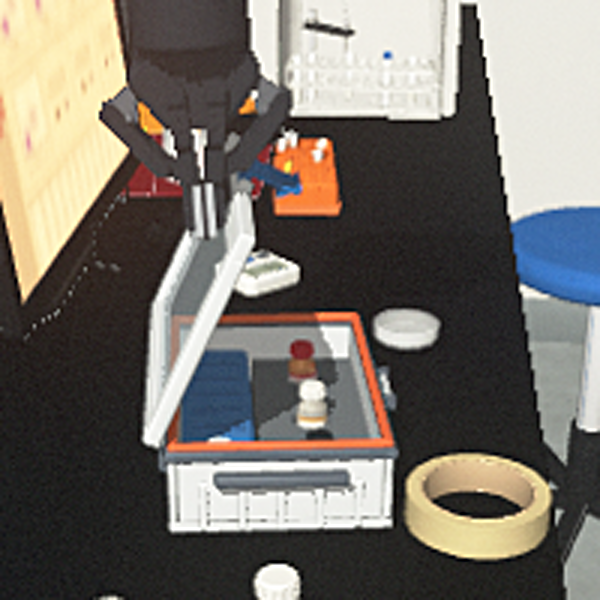

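Call:
jog_arm([
  [0,-0.005,0.001,0],
  [0,-0.005,0.001,0],
  [0,-0.005,0.001,0],
  [0,-0.005,0.0015,0],
  [0,-0.005,0.0015,0],
  [0,-0.004,0.002,0],
  [0,-0.004,0.002,0],
  [0,-0.004,0.003,0],
])

```text
time: 18.38
eef_pos: [0.4934, 0.0218, 0.1925]
tcp_rot: [0.646, 0.762, -0.005, -0.041]
contact_force: [0.6, 0.2, 0.4]
opening: 0.001
```

```bash
python3 - <<'E'
from h import *
box([-.0195,.044,.166])
E
```

```text
t 18.38 tcp box [0.0056 0.0444 0.1925] tip box [0.0049 0.045  0.1815] toolz box [-0.0596  0.0558 -0.9967] F [0.5907 0.2339 0.3735] q5,q3 [2.0247 1.2245]
rel tool [-0.002  -0.0234  0.0279]
```

Call:
jog_arm([
  [0,-0.004,0.003,0],
  [0,-0.004,0.003,0],
  [0,-0.0035,0.0035,0],
  [0,-0.0035,0.0035,0],
  [0,-0.003,0.004,0],
  [0,-0.003,0.004,0],
  [0,-0.002,0.004,0],
  [0,-0.002,0.004,0],
])

```text
time: 19.05
eef_pos: [0.4627, 0.0182, 0.1623]
tcp_rot: [0.646, 0.762, -0.006, -0.041]
contact_force: [1.1, -0.1, 1.0]
opening: 0.002
```

```bash
python3 - <<'E'
from h import *
box([-.041,.04,.130])
im=vision.read_camera('side')[...,::-1];cv2.imwrite('pics/s16.png',cv2.resize(im[130:330,240:440],None,fx=3,fy=3,interpolation=cv2.INTER_CUBIC))
E
```

```text
t 19.05 tcp box [-0.0253  0.046   0.1623] tip box [-0.026   0.0466  0.1513] toolz box [-0.0626  0.0551 -0.9965] F [ 1.0633 -0.0812  0.9685] q5,q3 [2.1171 1.1693]
rel tool [-0.0078 -0.0136  0.0328]
```

View pics/s16.png

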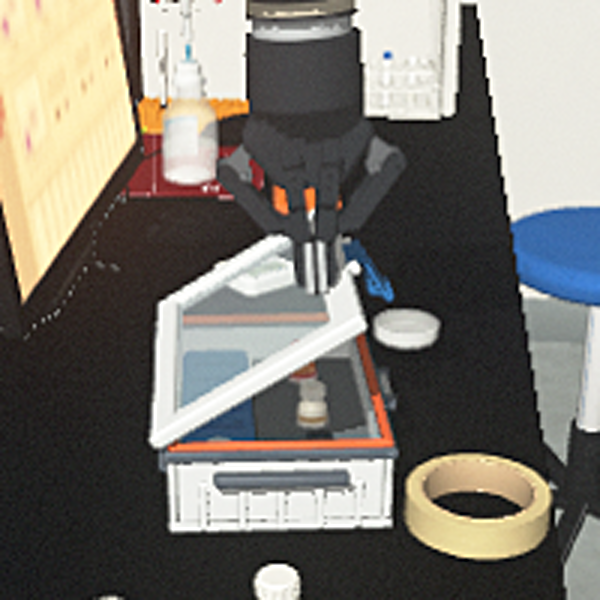

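Call:
jog_arm([
  [0,-0.0025,0.004,0],
  [0,-0.0025,0.004,0],
  [0,-0.002,0.0045,0],
  [0,-0.002,0.0045,0],
  [0,-0.0015,0.0045,0],
  [0,-0.001,0.004,0],
  [0,-0.001,0.003,0],
  [0,0,0.002,0],
])

```text
time: 19.77
eef_pos: [0.4451, 0.0176, 0.1281]
tcp_rot: [0.646, 0.762, -0.007, -0.043]
contact_force: [-1.2, -0.4, 0.8]
opening: 0.001
```

Call:
jog_arm([
  [0,0,-0.004,0],
  [0,0,-0.005,0],
  [0,0,-0.005,0],
  [0,0,-0.003,0],
  [0,0,0,0],
  [0,0,0,0],
  [0,0,0,0],
  [0,0,0,0],
])

```text
time: 20.43
eef_pos: [0.4469, 0.0171, 0.1473]
tcp_rot: [0.646, 0.762, -0.007, -0.043]
contact_force: [-0.3, -0.1, -0.4]
opening: -0.002
```

```bash
python3 - <<'E'
from h import *
box([-.064,.0,.135])
im=vision.read_camera('side')[...,::-1];cv2.imwrite('pics/s17.png',cv2.resize(im[130:330,240:440],None,fx=3,fy=3,interpolation=cv2.INTER_CUBIC))
im=vision.read_camera('wrist')[...,::-1];cv2.imwrite('pics/w17.png',im)
c=vision.get_calibration('wrist');
for th in(.2,.25,.3):
  x=.0815+(-.15*np.cos(th)+.012*np.sin(th)); z=.0662+(.15*np.sin(th)+.012*np.cos(th)); print(th,x,z,proj(c,ctr+Rb@[x,0,z]))
E
```

```text
t 20.43 tcp box [-0.041   0.0476  0.1473] tip box [-0.0417  0.0482  0.1363] toolz box [-0.0651  0.0569 -0.9963] F [-0.2792 -0.0869 -0.4248] q5,q3 [2.1622 1.1431]
rel tool [-0.0483 -0.0221  0.011 ]
0.2 -0.06312595470664549 0.10776119855335407 [[283.4072 355.6187]]
0.25 -0.06086801574554242 0.11493754294870617 [[285.3434 362.8738]]
0.3 -0.058254230888904815 0.1219920688687082 [[288.1154 370.5824]]
```

View pics/s17.png

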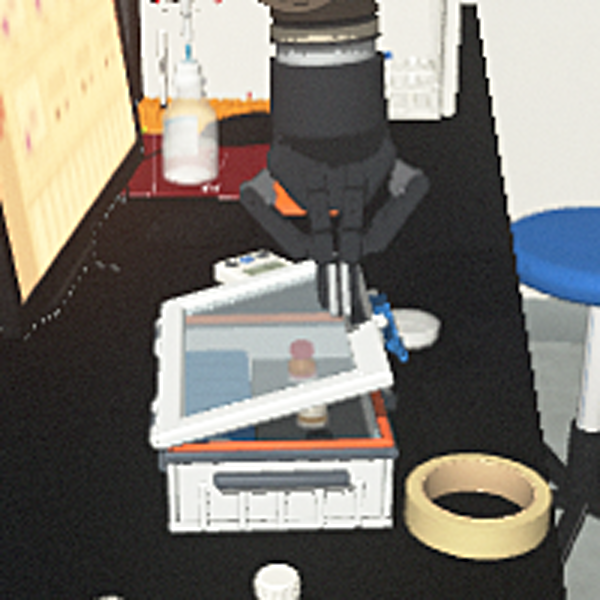

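View pics/w17.png

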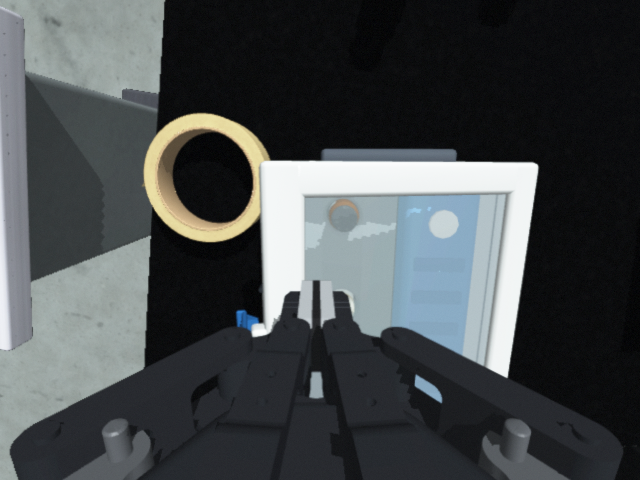

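Call:
jog_arm([
  [-0.006,-0.003,0,0],
  [-0.008,-0.004,0,0],
  [-0.009,-0.005,0,0],
  [-0.009,-0.005,0,0],
  [-0.008,-0.004,0,0],
  [-0.005,-0.002,0,0],
  [-0.002,-0.001,0,0],
  [0,0,0,0],
])

```text
time: 21.2
eef_pos: [0.428, -0.0394, 0.1451]
tcp_rot: [0.647, 0.761, -0.007, -0.044]
contact_force: [-0.5, -1.2, 0.8]
opening: 0.001
```

```bash
python3 - <<'E'
from h import *
box([-.066,.0,.11])
im=vision.read_camera('wrist')[...,::-1];cv2.imwrite('pics/w18.png',im)
E
```

```text
t 21.2 tcp box [-0.0691 -0.005   0.1451] tip box [-0.0699 -0.0044  0.1341] toolz box [-0.0672  0.0573 -0.9961] F [-0.4638 -1.2062  0.7689] q5,q3 [2.1991 1.1469]
rel tool [0.003  0.0055 0.035 ]
```

View pics/w18.png

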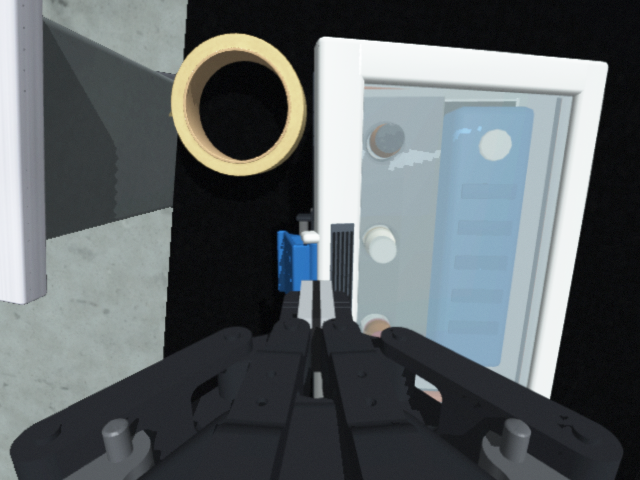

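```bash
python3 - <<'E'
from h import *
c=vision.get_calibration('wrist')
for z in (.11,.118):
    for p in((342,258),(331,240),(352,240)): print(z,p,Rb.T@(onz(c,p,z)-ctr))
box()
E
```

```text
0.11 (342, 258) [-0.058   0.0086  0.11  ]
0.11 (331, 240) [-0.0638  0.0182  0.11  ]
0.11 (352, 240) [-0.053   0.0183  0.11  ]
0.118 (342, 258) [-0.0581  0.0109  0.118 ]
0.118 (331, 240) [-0.0636  0.0201  0.118 ]
0.118 (352, 240) [-0.0533  0.0202  0.118 ]
t 21.25 tcp box [-0.069  -0.0049  0.1451] tip box [-0.0697 -0.0042  0.1342] toolz box [-0.0671  0.0572 -0.9961] F [ 0.5886 -0.5636  0.0666] q5,q3 [2.1989 1.1468]
```

Call:
jog_arm([
  [0.002,0.003,0.003,0],
  [0.001,0.003,0.005,0],
  [0,0.001,0.005,0],
  [0,0.0005,0.005,0],
  [0,0.0005,0.005,0],
  [0,0,0.004,0],
  [0,0,0.003,0],
  [0,0,0.001,0],
])

```text
time: 21.92
eef_pos: [0.4341, -0.0317, 0.1104]
tcp_rot: [0.646, 0.762, -0.008, -0.044]
contact_force: [0.3, 0.6, 0.5]
opening: 0.001
```

```bash
python3 - <<'E'
from h import *
box([-.065,.0,.10])
im=vision.read_camera('side')[...,::-1];cv2.imwrite('pics/s19.png',cv2.resize(im[180:330,280:430],None,fx=4,fy=4,interpolation=cv2.INTER_CUBIC))
E
```

```text
t 21.92 tcp box [-0.0619  0.0016  0.1104] tip box [-0.0626  0.0022  0.0994] toolz box [-0.0679  0.0571 -0.9961] F [0.2691 0.6108 0.4845] q5,q3 [2.2087 1.069 ]
rel tool [-0.0022 -0.0024  0.0104]
```

View pics/s19.png

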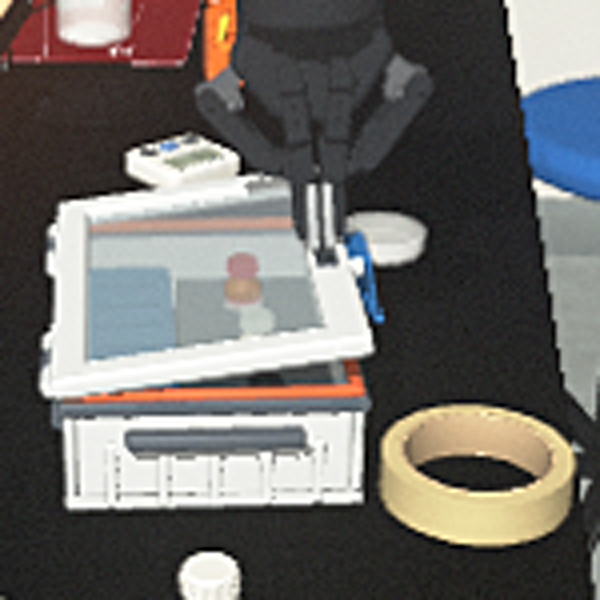

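Call:
jog_arm([
  [0,-0.0005,0.001,0],
  [0,-0.0005,0.0012,0],
  [0,0,0.0012,0],
  [0,0,0.0012,0],
  [0,0,0.0012,0],
  [0,0,0.0012,0],
  [0,0,0.001,0],
  [0,0,0.0005,0],
])

```text
time: 22.63
eef_pos: [0.4325, -0.0317, 0.102]
tcp_rot: [0.646, 0.762, -0.007, -0.043]
contact_force: [-0.4, -0.4, -0.4]
opening: 0.001
```

Call:
jog_arm([
  [0,0,0.0005,0],
  [0,0,0.0005,0],
  [0,0,0.0005,0],
  [0,0,0.0005,0],
  [0,0,0.0005,0],
  [0,0,0.0005,0],
  [0,0,0.0005,0],
  [0,0,0.0005,0],
])

```text
time: 23.3
eef_pos: [0.4323, -0.0317, 0.0989]
tcp_rot: [0.646, 0.762, -0.008, -0.044]
contact_force: [-1.9, 0.3, 5.7]
opening: 0.002
```

```bash
python3 - <<'E'
from h import *
box()
E
```

```text
t 23.3 tcp box [-0.0636  0.0019  0.0989] tip box [-0.0643  0.0025  0.0879] toolz box [-0.0681  0.0568 -0.9961] F [-1.8681  0.3113  5.6903] q5,q3 [2.2185 1.0435]
```

Call:
jog_arm([
  [0,0,0.0005,0],
  [0,0,0.0005,0],
  [0,0,0.0005,0],
  [0,0,0.0005,0],
  [0,0,0.0005,0],
  [0,0,0.0005,0],
  [0,0,0.0005,0],
  [0,0,0.0005,0],
])

```text
time: 23.97
eef_pos: [0.4324, -0.0317, 0.0989]
tcp_rot: [0.645, 0.763, -0.009, -0.045]
contact_force: [-2.9, -0.3, 5.1]
opening: -0.002
```

```bash
python3 - <<'E'
from h import *
box()
im=vision.read_camera('side')[...,::-1];cv2.imwrite('pics/s20.png',cv2.resize(im[200:310,290:400],None,fx=5,fy=5,interpolation=cv2.INTER_CUBIC))
E
```

```text
t 23.97 tcp box [-0.0635  0.0019  0.0989] tip box [-0.0643  0.0025  0.088 ] toolz box [-0.071   0.0574 -0.9958] F [-2.9276 -0.3354  5.1027] q5,q3 [2.2167 1.0463]
```

View pics/s20.png

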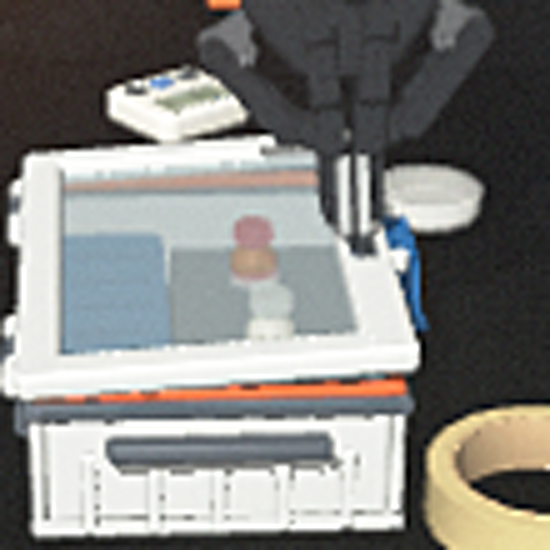

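Call:
jog_arm([
  [0,0,0.0007,0],
  [0,0,0.0008,0],
  [0,0,0.0008,0],
  [0,0,0.0008,0],
  [0,0,0.0008,0],
  [0,0,0.0008,0],
  [0,0,0.0008,0],
  [0,0,0.0008,0],
])

```text
time: 24.68
eef_pos: [0.4324, -0.0317, 0.0986]
tcp_rot: [0.645, 0.763, -0.01, -0.047]
contact_force: [-3.2, -0.3, 6.9]
opening: -0.0
```

```bash
python3 - <<'E'
from h import *
box()
E
```

```text
t 24.68 tcp box [-0.0635  0.0018  0.0986] tip box [-0.0643  0.0025  0.0876] toolz box [-0.0756  0.0582 -0.9954] F [-3.1572 -0.34    6.8745] q5,q3 [2.2144 1.0496]
```

Call:
jog_arm([
  [0,0,0.001,0],
  [0,0,0.0011,0],
  [0,0,0.0011,0],
  [0,0,0.0011,0],
  [0,0,0.0011,0],
  [0,0,0.0011,0],
  [0,0,0.0011,0],
  [0,0,0.0011,0],
])

```text
time: 25.35
eef_pos: [0.4324, -0.0317, 0.0976]
tcp_rot: [0.644, 0.763, -0.012, -0.049]
contact_force: [-3.7, 0.6, 9.4]
opening: 0.003
```

```bash
python3 - <<'E'
from h import *
box()
E
```

```text
t 25.35 tcp box [-0.0635  0.0018  0.0976] tip box [-0.0644  0.0025  0.0867] toolz box [-0.0815  0.0593 -0.9949] F [-3.6881  0.646   9.4219] q5,q3 [2.2117 1.0528]
```

Call:
jog_arm([
  [0,-0.0002,0.0012,0],
  [0,-0.0002,0.0012,0],
  [0,-0.0002,0.0012,0],
  [0,-0.0002,0.0012,0],
  [0,-0.0002,0.0012,0],
  [0,-0.0002,0.0012,0],
  [0,-0.0002,0.0012,0],
  [0,-0.0002,0.0012,0],
])

```text
time: 26.02
eef_pos: [0.4324, -0.0318, 0.0976]
tcp_rot: [0.644, 0.763, -0.012, -0.05]
contact_force: [-3.5, 0.6, 9.0]
opening: -0.002
```

```bash
python3 - <<'E'
from h import *
box()
im=vision.read_camera('side')[...,::-1];cv2.imwrite('pics/s21.png',cv2.resize(im[200:310,290:400],None,fx=5,fy=5,interpolation=cv2.INTER_CUBIC))
E
```

```text
t 26.02 tcp box [-0.0635  0.0018  0.0976] tip box [-0.0645  0.0024  0.0867] toolz box [-0.0831  0.0605 -0.9947] F [-3.5235  0.5858  8.9601] q5,q3 [2.2106 1.0548]
```

View pics/s21.png

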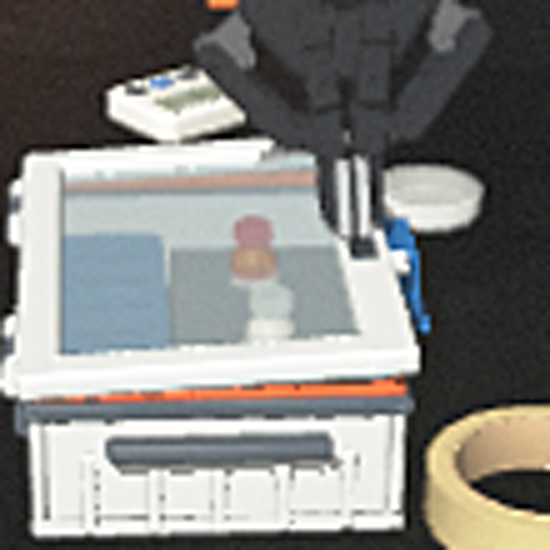

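Call:
jog_arm([
  [0,-0.0003,0.0013,0],
  [0,-0.0003,0.0014,0],
  [0,-0.0003,0.0014,0],
  [0,-0.0003,0.0014,0],
  [0,-0.0003,0.0014,0],
  [0,-0.0003,0.0014,0],
  [0,-0.0003,0.0014,0],
  [0,-0.0003,0.0014,0],
])

```text
time: 26.73
eef_pos: [0.4323, -0.0318, 0.0974]
tcp_rot: [0.644, 0.764, -0.012, -0.05]
contact_force: [-3.8, 1.0, 9.8]
opening: 0.0
```

```bash
python3 - <<'E'
from h import *
box()
E
```

```text
t 26.73 tcp box [-0.0636  0.0017  0.0974] tip box [-0.0645  0.0024  0.0865] toolz box [-0.083   0.0619 -0.9946] F [-3.8199  0.9689  9.8287] q5,q3 [2.2107 1.0547]
```

Call:
jog_arm([
  [0,-0.0003,0.0016,0],
  [0,-0.0003,0.0018,0],
  [0,-0.0003,0.0018,0],
  [0,-0.0003,0.0018,0],
  [0,-0.0003,0.0018,0],
  [0,-0.0003,0.0018,0],
  [0,-0.0003,0.0018,0],
  [0,-0.0003,0.0018,0],
])

```text
time: 27.4
eef_pos: [0.4319, -0.0319, 0.0945]
tcp_rot: [0.643, 0.764, -0.012, -0.051]
contact_force: [-1.8, -0.6, 4.8]
opening: 0.003
```

```bash
python3 - <<'E'
from h import *
box()
E
```

```text
t 27.4 tcp box [-0.064   0.0018  0.0945] tip box [-0.0649  0.0025  0.0836] toolz box [-0.0835  0.0628 -0.9945] F [-1.8133 -0.6318  4.8013] q5,q3 [2.2126 1.0491]
```

Call:
jog_arm([
  [0,-0.0003,0.001,0],
  [0,-0.0003,0.001,0],
  [0,-0.0003,0.001,0],
  [0,-0.0003,0.001,0],
  [0,-0.0003,0.001,0],
  [0,-0.0003,0.001,0],
  [0,-0.0003,0.001,0],
  [0,-0.0003,0.001,0],
])

```text
time: 28.07
eef_pos: [0.4316, -0.0319, 0.091]
tcp_rot: [0.643, 0.764, -0.01, -0.05]
contact_force: [-2.8, 2.1, 9.8]
opening: 0.001
```

```bash
python3 - <<'E'
from h import *
box()
E
```

```text
t 28.07 tcp box [-0.0644  0.0017  0.091 ] tip box [-0.0652  0.0024  0.08  ] toolz box [-0.0792  0.0629 -0.9949] F [-2.797   2.0656  9.7833] q5,q3 [2.2172 1.0377]
```

Call:
jog_arm([
  [0,-0.0002,0.0012,0],
  [0,-0.0002,0.0012,0],
  [0,-0.0002,0.0012,0],
  [0,-0.0002,0.0012,0],
  [0,-0.0002,0.0013,0],
  [0,-0.0002,0.0013,0],
  [0,-0.0002,0.0013,0],
  [0,-0.0002,0.0013,0],
])

```text
time: 28.73
eef_pos: [0.4316, -0.032, 0.0908]
tcp_rot: [0.643, 0.764, -0.01, -0.052]
contact_force: [-3.3, 1.2, 11.9]
opening: -0.001
```

```bash
python3 - <<'E'
from h import *
box()
im=vision.read_camera('side')[...,::-1];cv2.imwrite('pics/s22.png',cv2.resize(im[200:310,290:400],None,fx=5,fy=5,interpolation=cv2.INTER_CUBIC))
E
```

```text
t 28.73 tcp box [-0.0643  0.0017  0.0908] tip box [-0.0652  0.0024  0.0799] toolz box [-0.0822  0.0653 -0.9945] F [-3.322   1.1842 11.8895] q5,q3 [2.2153 1.0409]
```

View pics/s22.png

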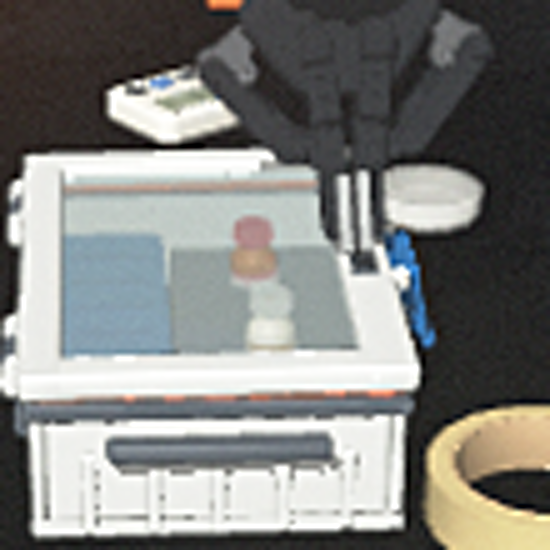

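Call:
jog_arm([
  [0,-0.0003,0.0014,0],
  [0,-0.0003,0.0015,0],
  [0,-0.0003,0.0015,0],
  [0,-0.0003,0.0015,0],
  [0,-0.0003,0.0015,0],
  [0,-0.0003,0.0015,0],
  [0,-0.0003,0.0015,0],
  [0,-0.0003,0.0015,0],
])

```text
time: 29.45
eef_pos: [0.4316, -0.032, 0.0907]
tcp_rot: [0.643, 0.764, -0.01, -0.053]
contact_force: [-3.1, 1.7, 11.9]
opening: 0.001
```

```bash
python3 - <<'E'
from h import *
box()
E
```

```text
t 29.45 tcp box [-0.0643  0.0016  0.0907] tip box [-0.0652  0.0024  0.0798] toolz box [-0.0838  0.0678 -0.9942] F [-3.145   1.6695 11.8876] q5,q3 [2.2141 1.0431]
```

Call:
jog_arm([
  [0,-0.0003,0.0017,0],
  [0,-0.0003,0.0018,0],
  [0,-0.0003,0.0018,0],
  [0,-0.0003,0.0018,0],
  [0,-0.0003,0.0018,0],
  [0,-0.0003,0.0018,0],
  [0,-0.0003,0.0018,0],
  [0,-0.0003,0.0018,0],
])

```text
time: 30.12
eef_pos: [0.4317, -0.0321, 0.0902]
tcp_rot: [0.642, 0.765, -0.01, -0.055]
contact_force: [-5.1, 1.4, 14.6]
opening: 0.0
```

```bash
python3 - <<'E'
from h import *
box()
im=vision.read_camera('side')[...,::-1];cv2.imwrite('pics/s23.png',cv2.resize(im[200:310,290:400],None,fx=5,fy=5,interpolation=cv2.INTER_CUBIC))
E
```

```text
t 30.12 tcp box [-0.0643  0.0016  0.0902] tip box [-0.0652  0.0024  0.0793] toolz box [-0.0871  0.0707 -0.9937] F [-5.13    1.4441 14.6139] q5,q3 [2.2121 1.0461]
```

View pics/s23.png

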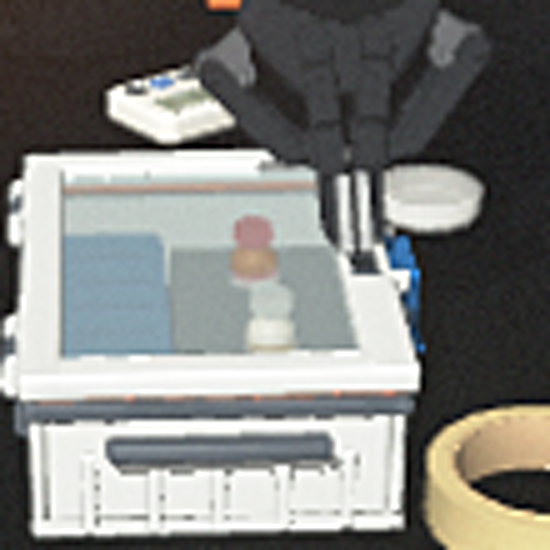

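The hook, earlier slanted out at crop (415,300), now hangs vertical at crop (415,295), so it appears caught at about 15 N. I'll back off gently and check that the lid stays.

Call:
jog_arm([
  [0,0,-0.0005,0],
  [0,0,-0.001,0],
  [0,0,-0.002,0],
  [0,0,-0.004,0],
  [0,0,-0.006,0],
  [0,0,-0.008,0],
  [0,0,-0.01,0],
  [0,0,-0.01,0],
])

```text
time: 30.83
eef_pos: [0.4332, -0.0336, 0.1304]
tcp_rot: [0.642, 0.764, -0.011, -0.058]
contact_force: [-0.1, -0.3, 0.1]
opening: 0.001
```

Call:
jog_arm([
  [0,0,-0.01,0],
  [0,0,-0.015,0],
  [0,0,-0.015,0],
  [0,0,-0.01,0],
  [0,0,-0.005,0],
  [0,0,0,0],
  [0,0,0,0],
  [0,0,0,0],
])

```text
time: 31.5
eef_pos: [0.4419, -0.038, 0.1957]
tcp_rot: [0.642, 0.765, -0.009, -0.053]
contact_force: [0.1, 0.1, -0.2]
opening: 0.002
```

```bash
python3 - <<'E'
from h import *
box()
im=vision.read_camera('side')[...,::-1];cv2.imwrite('pics/s24.png',cv2.resize(im[200:310,290:400],None,fx=5,fy=5,interpolation=cv2.INTER_CUBIC))
im=vision.read_camera('wrist')[...,::-1];cv2.imwrite('pics/w24.png',im)
E
```

```text
t 31.5 tcp box [-0.0552 -0.0059  0.1957] tip box [-0.0561 -0.0052  0.1848] toolz box [-0.0832  0.0689 -0.9941] F [ 0.1222  0.1161 -0.2042] q5,q3 [2.1181 1.2683]
```

View pics/s24.png

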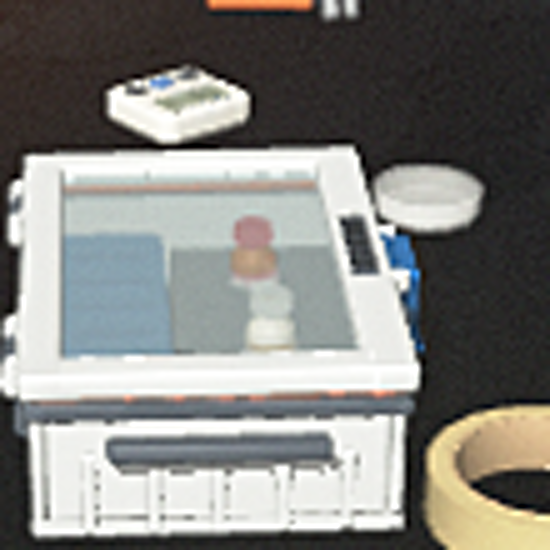

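View pics/w24.png

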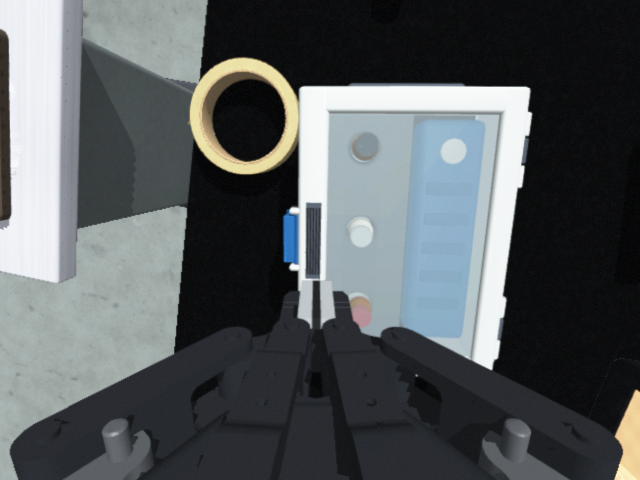

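```bash
python3 - <<'E'
from h import *
workorder.sign_off()
E
```

```text
the job is handed in; nothing more can be done
```

The white-capped vial is standing in the middle pocket, the lid is latched shut, and I handed the job in at about 31.6 s of the 64 s allowed.

- **Vial:** of the three white-capped vials on the bench I took the small one, measured at 47 mm high and 22 mm wide. The other two measured about 65 mm high and 31 mm wide. I released it with the lid still open. Its cap was seen within about 1 px of where a vial standing on the pocket floor should show it.
- **Lid:** I swung it over from behind and pressed on the ribbed pad. The hook met the rod with the lid about 8–9 mm above where it caught. It stuck there until the push went a little above 10 N, which is more than the stated 3–6 N. It caught at about 15.5 N total; I only read the force at the end of each move, and 15.5 N was the highest reading.
- **Last checks:** with the arm backed off 105 mm and the measured force near zero, the lid was still down. The hook hung straight where it had slanted out before, and the vial looked upright through the window. The other vials, the timer and the dish showed no visible movement in the pictures.
- **Not confirmed:** the tool had tilted by about 0.11 rad by the end of the job, with no visible effect. I could see the lid and latch only in the pictures, with no direct reading of their angles.

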